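# Tidy the screening bench

## Task

The health check is over: clear the bench by putting each kind of thing where it belongs. Stand the two glass vials upright in the two round wells of the grey rack, stand the two cardboard cartons upright in the two bays of the white tray, one to a well or bay, and lay the handheld meter flat, screen up, in its cradle. Set the glass vials down rather than dropping them, and leave the roll of tape and the sanitiser bottle where they are.

Things in the scene. Friction and masses are not known exactly. Their poses are not given: they have to be found in the camera images.
- vial1_center (a point): Amber glass reagent vial with a white screw cap and a paper label, upright cylinder, 30 mm diameter, 76 mm tall (cap of the same diameter: the top 19 mm), about 60 g. One of two alike. The point is its centre, 38 mm above its underside; z along its axis.
- vial2_center (a point): Amber glass reagent vial with a white screw cap and a paper label, upright cylinder, 30 mm diameter, 76 mm tall (cap of the same diameter: the top 19 mm), about 60 g. One of two alike. The point is its centre, 38 mm above its underside; z along its axis.
- carton1_center (a point): Small brown cardboard test-kit carton with a white band, standing upright: 36 mm (its x) by 56 mm (its y) by 66 mm tall, about 70 g. One of two alike. The point is its centre, 33 mm above its underside. Easily gripped from above across the 36 mm width.
- carton2_center (a point): Small brown cardboard test-kit carton with a white band, standing upright: 36 mm (its x) by 56 mm (its y) by 66 mm tall, about 70 g. One of two alike. The point is its centre, 33 mm above its underside. Easily gripped from above across the 36 mm width.
- meter_center (a point): White handheld test meter lying flat, screen up: 52 mm wide (its x) by 110 mm long (its y) by 30 mm thick, about 150 g, with a dark screen on the half towards +y and one round grey key on the other half. The point is its centre, 15 mm above its underside. Gripped from above across the 52 mm width.
- rack: Fixed grey plastic vial rack: block 62 mm (x) by 132 mm (y), 20 mm high, with two round wells of 46 mm diameter centred at x = 0, y = -30 and +30 mm in its frame. Wells 14 mm deep, their floor 6 mm above the bench. Origin: centre of its underside, on the bench.
- tray: Fixed low white tray: 60 mm (x) by 156 mm (y), walls 4 mm thick, 18 mm high; a cross wall makes two bays, each 52 mm (x) by 72 mm (y), centred at x = 0, y = -38 and +38 mm in its frame. Floor 4 mm above the bench. A carton fits with its 56 mm side along y, either way round. Origin: centre of its underside, on the bench.
- cradle: Fixed meter cradle, 80 mm (x) by 138 mm (y): a grey 40 mm wide spine along y, a white block (80 by 26 mm) at each end. The meter rests 12 mm above the bench, its length along y either way round, between lips 25 mm high: end lips 126 mm apart in y, side lips 68 mm apart in x, on the end blocks only (middle 86 mm open for fingers). Origin: centre of its underside, on the bench.
- tape_center (a point): Bystander, to be left alone: a roll of white paper tape lying flat, 54 mm outside and 36 mm inside diameter, 24 mm high. The point is its centre, 12 mm above the bench.
- sanitiser_center (a point): Bystander, to be left alone: a white pump bottle of hand sanitiser, 62 mm diameter, 172 mm tall, standing upright. The point lies on its axis 86 mm above the bench.

How it is judged:
By the outcome, as a careful person would: the job done as asked, in the order asked, and still so for the second after the job is handed in, with the robot touching nothing.
It also fails if it takes over 120 s, if anything falls off the work surface, if the arm or the gripper's body presses on something with over 40 N, if the wrist force passes 120 N, or if a joint passes its speed limit or range.

## Robot

A 6-joint arm with a two-finger parallel gripper is mounted at the origin on the work surface. World frame = base frame: x ahead of the robot, y to its left, z up, the work surface at z = 0. Lengths are in mm, angles in rad, forces in N, time in s.
With the tool pointing down it reaches from about 300 to 775 mm from the base axis. Payload 14.6 kg.
Tool frame: the origin (TCP) lies at the very end of the fingers, on their centre line; the grasp point (between the pads) lies 19 mm behind it; z points along the fingers, y is the direction in which the jaws open and shut (so a half turn about z gives the same grasp; the last joint's range is limited). The gripper opens to 94 mm and grips with 3 to 60 N. Pads are 16 mm wide; open, the fingers measure 119 mm over their backs; the gripper's body (75 mm by 177 mm) begins 78 mm behind the grasp point.
Start: joints at [-1.212, 0.3, 1.521, -0, 1.321, -0.067], TCP at [227.169, -500.882, 179.046] pointing down, gripper open.
Joint ranges: [-3.03, 3.03], [-0.79, 2.21], [0.23, 2.52], [-1.04, 4.18], [0, 3.07], [-2.55, 2.55]. Speed limits (rad/s): [2.22, 2.22, 2.57, 3.14, 3.14, 3.14].

## Interface

Orientations are given as [roll, pitch, yaw] about the fixed x, y, z axes, in that order (R = Rz(yaw) Ry(pitch) Rx(roll)).
In Python, from cell import manip gives the robot as it stands.
- The arm moves only by the shell command python3 -m pendant 'ROWS' [FORCE]. ROWS is JSON, a list of rows, each an object with "claw": the finger opening in m, from 0 to 0.094; "delta_pos": the shift along the tool's x, y, z in m, a list of three; "rotation": the turn, a rotation vector about the tool's x, y, z in rad, a list of three. A call has 1 to 10 rows; each row is the pose to reach, as a shift and turn from the pose measured when the call began, along the tool's axes at that moment; what a row does not reach only later rows make up. A row lasts 1/8 s, in which the tool goes at most 62.5 mm and 10.7 degrees, less where a joint would pass 70% of its speed; a pose out of reach is approached as far as the arm can. A call with a gripper value outside its range is refused whole. The fingers move at their own pace and stop on an object; FORCE is the grip in N (left out, the last holds). Time passes only in rows, so rows that repeat a pose let the fingers close. It gives the time, the measured TCP pose, the force and the opening at its end, in the units of the state.
- manip.read_state(): the state, without advancing time (a new reading comes with each control period).
- manip.camera(name): name is "side" or "top" or "wrist"; returns the picture (400x640x3 uint8, red, green, blue); there is no depth.
- manip.camera_model(name): a dict with "fx", "fy", "cx", "cy" (pixels), "cam_to_world" (4x4, takes a point from camera to world coordinates); the wrist camera has in their place "T_tool_cam" (4x4, takes a point from camera to tool coordinates, whose origin is the TCP and whose axes are the flange's). Camera axes: x right, y up, looking along -z (the intrinsics and any distortion apply to the point x, -y, -z); pixel columns grow to the right and rows downward; lengths in mm; the calibration is good to about 2 mm. A picture is of the moment at which its call begins: read the wrist's pose just before it. camera_model takes no time and is no camera call.
- manip.sign_off(): hands the job in, once; it reports no verdict.
The state is a dict: "clock": time; "joints": joint angles; "qd": joint speeds; "effort": joint torques, N m; "eef_pos": TCP position; "eef_rot": TCP orientation; "wrist_force": force on the tool from outside, world axes, zero at the start; "moment": the same for the moment, N m; "finger_gap": finger opening in mm.
Only numpy, scipy, OpenCV 4.12 (cv2) and the standard library are available. Lean on these libraries where they do the work, as an engineer would, in place of code of your own. Each camera call takes 0.05 s, during which the arm holds its last target.

## Working session

There is one attempt and no reset: what is moved stays moved. The work goes in short steps, Python scripts to look and compute and a shell command to move; the robot and the scene stay as the last step left them, time stands still between calls to the robot, and variables do not carry over. Pictures are saved under pics/ and viewed, and the job is handed in when it is done.

```bash
ls; mkdir -p pics; python3 - <<'E'
from cell import manip
import cv2,json
s=manip.read_state();print(s)
for n in ("side","top","wrist"):
    im=manip.camera(n);cv2.imwrite(f"pics/a_{n}.png",im[:,:,::-1])
    print(n,manip.camera_model(n))
E
```

```text
pics
{'clock': 0.0, 'joints': array([-1.21159196e+00,  3.00466283e-01,  1.52159303e+00,  3.08310319e-05,
        1.32067339e+00, -6.66139419e-02]), 'qd': array([-0.00044324,  0.00015084,  0.00179401, -0.00054271, -0.00162761,
        0.00037078]), 'effort': array([ 9.02456650e-04, -5.31800187e+01, -3.52731121e+01,  7.08153960e-02,
        2.45103403e-02, -1.09501605e-04]), 'eef_pos': array([ 227.08252703, -500.61381895,  178.48392676]), 'eef_rot': array([-3.14045711e+00, -1.05684324e-04,  4.25810603e-01]), 'wrist_force': array([ 0.57323952, -0.30477013, -0.0368988 ]), 'moment': array([ 0.03864058, -0.09238772, -0.06725209]), 'finger_gap': 94.137321037093}
side {'fx': 438.19654332572543, 'fy': 438.19654332572543, 'cx': 325.85181039215564, 'cy': 206.87427607013223, 'cam_to_world': array([[-8.75756432e-01,  3.39412011e-01, -3.43293108e-01,
         1.51337611e+02],
       [-4.82691126e-01, -6.27048957e-01,  6.11407297e-01,
         7.28410379e+02],
       [-7.74260532e-03,  7.01148410e-01,  7.12973323e-01,
         8.66883783e+02],
       [ 0.00000000e+00,  0.00000000e+00,  0.00000000e+
[... 261 characters left out ...]
01, -2.43507176e-02, -7.01597038e-03,
         4.06783766e+01],
       [-1.12664125e-02,  1.79078554e-01,  9.83770268e-01,
         1.11046341e+03],
       [ 0.00000000e+00,  0.00000000e+00,  0.00000000e+00,
         1.00000000e+00]])}
wrist {'fx': 320.9221239183648, 'fy': 320.9221239183648, 'cx': 317.82219923594096, 'cy': 201.11648353797017, 'T_tool_cam': array([[-7.44500472e-04,  9.69086737e-01,  2.46719154e-01,
         7.13210953e+01],
       [ 9.99999026e-01,  4.30153415e-04,  1.32800300e-03,
         8.05568617e-02],
       [ 1.18082301e-03,  2.46719902e-01, -9.69086114e-01,
        -2.05608130e+02],
       [ 0.00000000e+00,  0.00000000e+00,  0.00000000e+00,
         1.00000000e+00]])}
```

View pics/a_top.png

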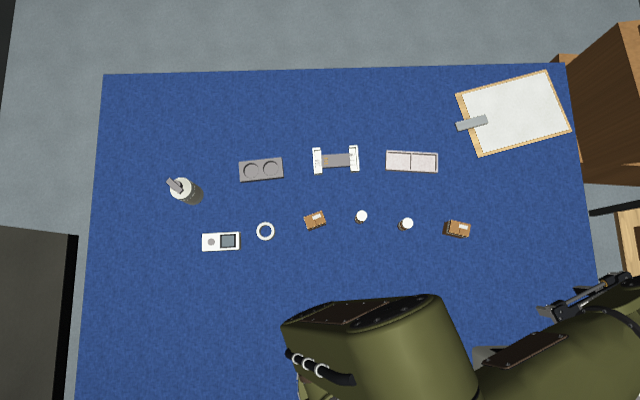

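View pics/a_side.png

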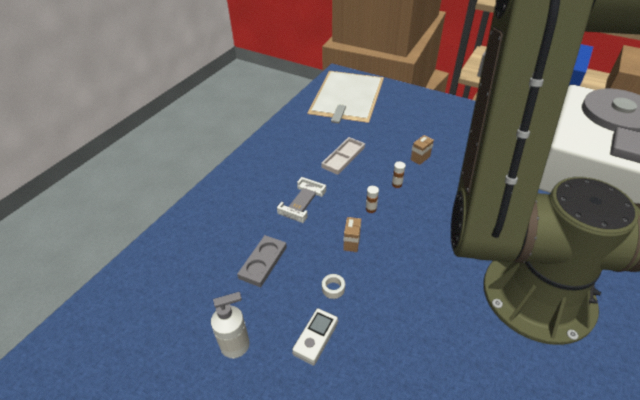

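View pics/a_wrist.png

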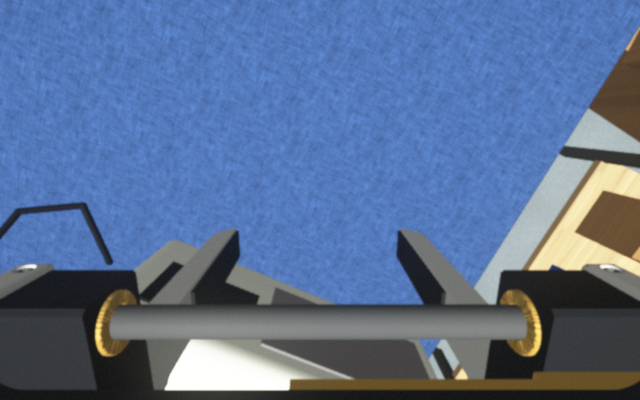

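The top view shows the meter at about (220,241), tape (265,231), cartons (315,220) and (457,229), vials (362,215) and (407,223), rack (261,169), cradle (336,159), tray (412,161) and sanitiser (185,190). The side view shows the same layout.

```bash
cat > h.py <<'E'
import numpy as np,cv2
from cell import manip
from scipy.spatial.transform import Rotation as R
def cam(n,st=None):
    m=manip.camera_model(n)
    K=np.array([[m['fx'],0,m['cx']],[0,m['fy'],m['cy']],[0,0,1]])
    if 'cam_to_world' in m: T=m['cam_to_world']
    else:
        st=st or manip.read_state()
        W=np.eye(4);W[:3,:3]=R.from_euler('xyz',st['eef_rot']).as_matrix();W[:3,3]=st['eef_pos']
        T=W@m['T_tool_cam']
    return K,T
def ray(c,uv,z):
    K,T=c; uv=np.atleast_2d(np.asarray(uv,float))
    d=np.c_[(uv[:,0]-K[0,2])/K[0,0],-(uv[:,1]-K[1,2])/K[1,1],-np.ones(len(uv))]@T[:3,:3].T
    o=T[:3,3]; t=(z-o[2])/d[:,2]
    return (o+d*t[:,None])
def proj(c,P):
    K,T=c; p=(np.atleast_2d(P)-T[:3,3])@T[:3,:3]
    return np.c_[K[0,2]+K[0,0]*p[:,0]/-p[:,2],K[1,2]-K[1,1]*p[:,1]/-p[:,2]]
def shot(n,name):
    st=manip.read_state(); im=manip.camera(n)[:,:,::-1].copy()
    cv2.imwrite(f"pics/{name}.png",im); return im,cam(n,st)
E
python3 - <<'E'
import cv2,numpy as np
from h import *
a=cv2.imread('pics/a_top.png')[130:260,150:490]; 
cv2.imwrite('pics/b_top.png',cv2.resize(a,(0,0),fx=2.35,fy=2.35,interpolation=cv2.INTER_CUBIC))
im=cv2.imread('pics/a_top.png'); hsv=cv2.cvtColor(im,cv2.COLOR_BGR2HSV)
m=(~((hsv[...,0]>95)&(hsv[...,0]<130)&(hsv[...,1]>100))).astype(np.uint8)
m[:130]=0;m[262:]=0;m[:,:160]=0;m[:,490:]=0
m=cv2.morphologyEx(m,cv2.MORPH_CLOSE,np.ones((3,3)))
n,l,s,c=cv2.connectedComponentsWithStats(m)
C=cam('top')
for i in range(1,n):
    if s[i,4]<30: continue
    cs,_=cv2.findContours((l==i).astype(np.uint8),0,2)
    r=cv2.minAreaRect(cs[0])
    print(s[i],c[i].round(1),r,ray(C,c[i],20)[0].round(0))
E
```

```text
[468 130  22  28 465] [480.4 141.6] ((478.5, 143.5), (27.0, 21.0), 90.0) [ 679. -442.   20.]
[312 144  48  32 913] [335.7 159.7] ((335.6560363769531, 159.4552764892578), (28.071189880371094, 46.505672454833984), 86.09950256347656) [633.  -0.  20.]
[ 385  150   53   24 1135] [411.1 161.3] ((411.0724182128906, 161.2689666748047), (53.02598571777344, 21.43353843688965), 3.3664605617523193) [ 622. -228.   20.]
[238 157  46  26 954] [260.6 169.3] ((260.4756164550781, 169.28048706054688), (21.42371940612793, 44.835205078125), 83.6598129272461) [609. 228.  20.]
[166 177  38  28 718] [185.1 190.3] ((183.57691955566406, 189.88462829589844), (40.21576690673828, 23.02005958557129), 33.690067291259766) [550. 455.  20.]
[303 210  23  21 318] [314.4 220.1] ((314.52490234375, 220.16970825195312), (15.606006622314453, 20.651052474975586), 70.34617614746094) [450.  68.  20.]
[354 210  14  14 137] [360.5 216.4] ((360.2500305175781, 216.25003051757812), (10.60660171508789, 14.142135620117188), 45.0) [458. -68.  20.]
[397 217  17  14 165] [405.1 223.8] ((405.25006103515625, 224.25003051757812), (12.020814895629883, 15.55634880065918), 45.0) [ 433. -198.   20.]
[442 219  29  20 433] [456.3 228.7] ((456.3033142089844, 228.68536376953125), (27.13304901123047, 16.939416885375977), 12.994616508483887) [ 415. -346.   20.]
[256 221  19  20 203] [265.1 230.8] ((265.0, 230.5), (18.0, 19.0), 0.0) [422. 214.  20.]
[202 231  39  21 737] [220.9 241.1] ((220.9751434326172, 241.0276336669922), (18.868621826171875, 38.94609832763672), 86.98721313476562) [395. 343.  20.]
```

View pics/b_top.png

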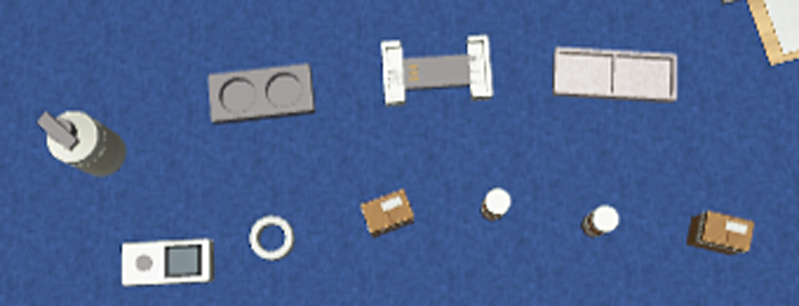

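```bash
cat >> h.py <<'E'
def go(x,y,z,yawdeg,pose=None):
    "tool-axes shift (m) and rotvec from present pose"
    st=manip.read_state()
    A=R.from_euler('xyz',st['eef_rot']); B=R.from_euler('xyz',[np.pi,0,np.deg2rad(yawdeg)])
    d=A.inv().apply(np.array([x,y,z])-st['eef_pos'])/1e3
    print('t',round(st['clock'],2),'pos',st['eef_pos'].round(1),'yaw',np.rad2deg(st['eef_rot'][2]).round(1),'d',d.round(4),'rot',(A.inv()*B).as_rotvec().round(3))
E
python3 -c "
from h import *
go(480,-180,300,0)"
python3 -m pendant '[{"claw":0.094,"delta_pos":[0.363,-0.188,-0.122],"rotation":[0,0,0.426]},{"claw":0.094,"delta_pos":[0.363,-0.188,-0.122],"rotation":[0,0,0.426]},{"claw":0.094,"delta_pos":[0.363,-0.188,-0.122],"rotation":[0,0,0.426]},{"claw":0.094,"delta_pos":[0.363,-0.188,-0.122],"rotation":[0,0,0.426]},{"claw":0.094,"delta_pos":[0.363,-0.188,-0.122],"rotation":[0,0,0.426]},{"claw":0.094,"delta_pos":[0.363,-0.188,-0.122],"rotation":[0,0,0.426]},{"claw":0.094,"delta_pos":[0.363,-0.188,-0.122],"rotation":[0,0,0.426]},{"claw":0.094,"delta_pos":[0.363,-0.188,-0.122],"rotation":[0,0,0.426]},{"claw":0.094,"delta_pos":[0.363,-0.188,-0.122],"rotation":[0,0,0.426]},{"claw":0.094,"delta_pos":[0.363,-0.188,-0.122],"rotation":[0,0,0.426]}]'
python3 - <<'E'
from h import *
shot('wrist','c_w1'); print(manip.read_state()['eef_pos'],manip.read_state()['eef_rot'],manip.read_state()['qd'].round(3)); go(480,180,300,0)
E
```

```text
t 0.15 pos [ 227.1 -500.7  178.6] yaw 24.4 d [ 0.3628 -0.1877 -0.1212] rot [-0.001  0.     0.426]
clock: 1.4
eef_pos: [479.4, -180.5, 300.4]
eef_rot: [-3.141, 0.001, -0.002]
wrist_force: [-0.3, -0.2, -0.2]
finger_gap: 94.2
[ 479.4647108  -180.52548652  300.52637305] [-3.14061460e+00  7.82095217e-04 -1.83366872e-03] [ 0.002 -0.002 -0.003 -0.     0.001  0.002]
t 1.45 pos [ 479.5 -180.5  300.5] yaw -0.1 d [-1.000e-04 -3.605e-01  9.000e-04] rot [-0.001  0.001 -0.002]
```

View pics/c_w1.png

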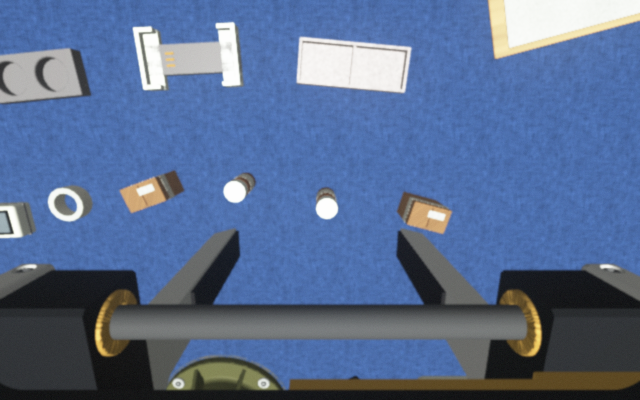

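The wrist view shows the tray at (354,65), cradle (188,57), vial caps (235,189) and (327,206), and carton tops (147,193) and (428,213). I'll take a second view from the left side.

```bash

python3 -m pendant '[{"claw":0.094,"delta_pos":[0,-0.36,0],"rotation":[0,0,0]},{"claw":0.094,"delta_pos":[0,-0.36,0],"rotation":[0,0,0]},{"claw":0.094,"delta_pos":[0,-0.36,0],"rotation":[0,0,0]},{"claw":0.094,"delta_pos":[0,-0.36,0],"rotation":[0,0,0]},{"claw":0.094,"delta_pos":[0,-0.36,0],"rotation":[0,0,0]},{"claw":0.094,"delta_pos":[0,-0.36,0],"rotation":[0,0,0]},{"claw":0.094,"delta_pos":[0,-0.36,0],"rotation":[0,0,0]},{"claw":0.094,"delta_pos":[0,-0.36,0],"rotation":[0,0,0]},{"claw":0.094,"delta_pos":[0,-0.36,0],"rotation":[0,0,0]}]'
python3 - <<'E'
from h import *
shot('wrist','c_w2'); s=manip.read_state(); print(s['clock'],s['eef_pos'],s['eef_rot'],s['qd'].round(3))
E
```

```text
clock: 2.58
eef_pos: [480.3, 178.2, 301.0]
eef_rot: [-3.141, 0.001, -0.004]
wrist_force: [0.2, 0.1, 0.6]
finger_gap: 93.8
2.625 [480.35322692 178.25464487 300.99222285] [-3.14060574e+00  6.12820364e-04 -3.78880221e-03] [ 0.003  0.    -0.002 -0.001  0.001  0.001]
```

View pics/c_w2.png

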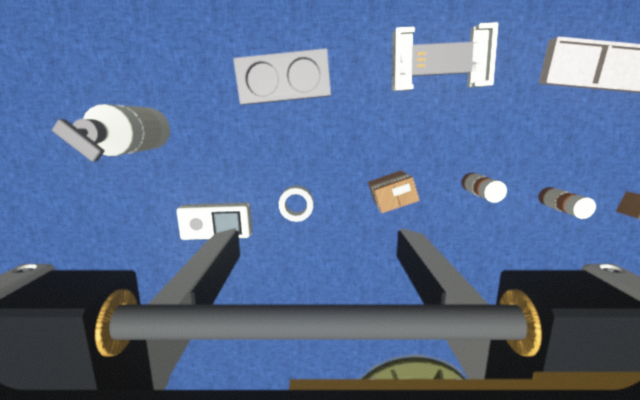

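```bash

cat > m.py <<'E'
from h import *
P={'c_w1':([479.465,-180.525,300.526],[-3.140615,.000782,-.001834]),'c_w2':([480.353,178.255,300.992],[-3.140606,.000613,-.003789])}
cams={k:cam('wrist',dict(eef_pos=np.array(v[0]),eef_rot=np.array(v[1]))) for k,v in P.items()}
cams['a_top']=cam('top')
def blob(name,mask,box):
    x0,x1,y0,y1=box; k=np.zeros(mask.shape,np.uint8); k[y0:y1,x0:x1]=mask[y0:y1,x0:x1]
    n,l,s,c=cv2.connectedComponentsWithStats(k)
    i=1+np.argmax(s[1:,4]); cs,_=cv2.findContours((l==i).astype(np.uint8),0,2)
    return c[i],cs[0][:,0,:].astype(float),s[i,4]
def rect(c,cnt,z):
    w=ray(c,cnt,z)[:,:2].astype(np.float32)
    (cx,cy),(a,b),ang=cv2.minAreaRect(w)
    # direction of long side
    if a<b: ang+=90;a,b=b,a
    return np.round([cx,cy,a,b,(ang+90)%180-90],1)
E
python3 - <<'E'
from m import *
for n,boxes in {'c_w1':dict(v1=(215,260,165,215),v2=(305,350,180,225),c1=(110,195,160,220),c2=(390,460,185,240),tray=(280,425,20,110),cradle=(120,255,10,100)),
 'c_w2':dict(v1=(475,515,165,210),v2=(560,605,180,225),c1=(360,425,165,220),rack=(220,345,30,115),cradle=(380,510,10,100),meter=(165,260,195,250),tape=(265,325,175,230))}.items():
    im=cv2.imread(f'pics/{n}.png');h=cv2.cvtColor(im,cv2.COLOR_BGR2HSV);H,S,V=[h[...,i].astype(int) for i in range(3)]
    white=(S<40)&(V>195); brown=(H<25)&(S>90)&(V>125); nb=~((H>95)&(H<130)&(S>90))
    for k,b in boxes.items():
        mask,z={'v':(white,76),'c':(brown,66),'t':(nb,18),'r':(nb,20),'m':(nb,30)}[k[0]]
        if k=='cradle': mask,z=nb,25
        if k=='tape': z=24
        c,cnt,a=blob(n,mask.astype(np.uint8),b)
        print(n,k,a,c.round(1),'centroid',ray(cams[n],c,z)[0].round(1),'rect',rect(cams[n],cnt,z), cv2.minEnclosingCircle(ray(cams[n],cnt,z)[:,:2].astype(np.float32)))
E
python3 - <<'E'
import cv2
for n,(x0,x1,y0,y1) in {'c_w1':(100,460,10,240),'c_w2':(160,520,10,240)}.items():
    a=cv2.imread(f'pics/{n}.png')[y0:y1,x0:x1]; cv2.imwrite(f'pics/{n}z.png',cv2.resize(a,(0,0),fx=2.2,fy=2.2,interpolation=cv2.INTER_CUBIC))
E
```

```text
c_w1 v1 378 [234.3 191.3] centroid [455.1 -65.1  76. ] rect [454.7 -65.3  29.8  28.9  -3.4] ((454.9055480957031, -64.84953308105469), 15.309170722961426)
c_w1 v2 368 [326.5 208. ] centroid [ 431.  -191.9   76. ] rect [ 430.9 -191.8   29.3   28.9   89.9] ((430.87042236328125, -191.8192596435547), 15.26474666595459)
c_w1 c1 716 [142.6 195.8] centroid [446.6  67.6  66. ] rect [448.2  66.8  55.3  33.3 -70.4] ((448.44482421875, 66.60807037353516), 30.867340087890625)
c_w1 c2 732 [426.7 216.7] centroid [ 415.  -335.6   66. ] rect [ 415.3 -338.2   55.2   35.1   74.8] ((414.991943359375, -338.4190368652344), 31.484086990356445)
c_w1 tray 5419 [352.5  64.6] centroid [ 625.4 -229.2   18. ] rect [ 624.6 -229.6  159.1   63.7   84.9] ((625.0986938476562, -229.6046600341797), 83.96000671386719)
c_w1 cradle 4914 [187.7  57. ] centroid [6.348e+02 5.000e-01 2.500e+01] rect [635.   -0.7 144.6  83.9 -87.6] ((634.7513427734375, -0.6690521240234375), 82.10916900634766)
c_w2 v1 385 [495.1 191.2] centroid [454.8 -64.2  76. ] rect [454.6 -63.8  30.4  29.4 -40.6] ((454.4707336425781, -64.13570404052734), 15.
[... 251 characters left out ...]
3  54.8  34.9 -70.8] ((448.8075256347656, 68.93010711669922), 30.847776412963867)
c_w2 rack 4531 [282.4  76. ] centroid [611.4 228.9  20. ] rect [610.7 229.1 134.   64.6 -84.9] ((610.6835327148438, 228.99725341796875), 72.905517578125)
c_w2 cradle 4925 [444.9  56.8] centroid [634.7   2.   25. ] rect [634.7   3.8 145.   83.5 -87.5] ((634.0662231445312, 3.538990020751953), 81.56907653808594)
c_w2 meter 3026 [215.  223.8] centroid [394.  340.1  30. ] rect [389.8 341.  115.7  77.3 -89.2] ((399.00238037109375, 341.17852783203125), 62.97303009033203)
c_w2 tape 769 [295.6 203.7] centroid [424.4 213.9  24. ] rect [425.1 214.1  57.9  54.6  -0.5] ((424.62890625, 213.72772216796875), 29.52601432800293)
```

View pics/c_w1z.png

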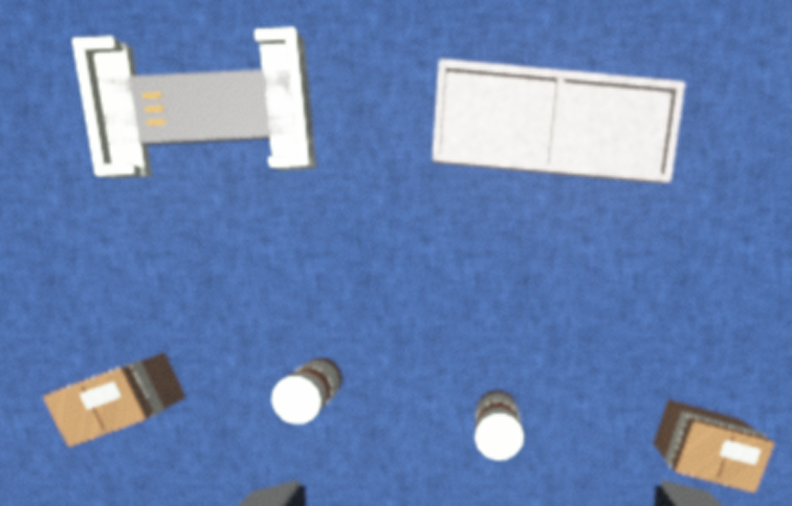

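View pics/c_w2z.png

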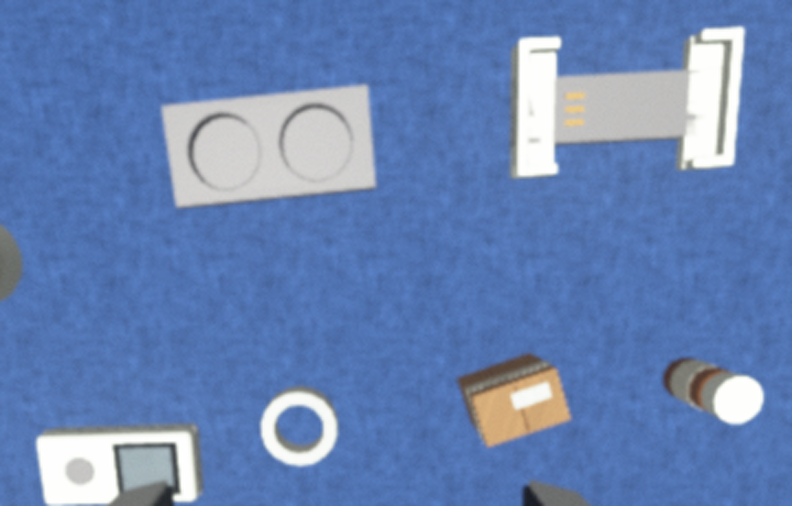

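```bash

python3 - <<'E'
from m import *
print(ray(cams['c_w2'],[(262.3,79.1),(303.6,75)],20).round(1))
print(ray(cams['a_top'],[(220.9,241.1)],25).round(1))
go(454.8,-64.5,130,90)
E
```

```text
[[607.4 257.7  20. ]
 [612.6 198.7  20. ]]
[[394.5 341.6  25. ]]
t 2.62 pos [480.4 178.3 301. ] yaw -0.2 d [-0.0245  0.243   0.1708] rot [-1.000e-03 -0.000e+00 -1.575e+00]
```

```bash

python3 -m pendant '[{"claw":0.094,"delta_pos":[-0.024,0.243,0.17],"rotation":[0,0,-1.575]},{"claw":0.094,"delta_pos":[-0.024,0.243,0.17],"rotation":[0,0,-1.575]},{"claw":0.094,"delta_pos":[-0.024,0.243,0.17],"rotation":[0,0,-1.575]},{"claw":0.094,"delta_pos":[-0.024,0.243,0.17],"rotation":[0,0,-1.575]},{"claw":0.094,"delta_pos":[-0.024,0.243,0.17],"rotation":[0,0,-1.575]},{"claw":0.094,"delta_pos":[-0.024,0.243,0.17],"rotation":[0,0,-1.575]},{"claw":0.094,"delta_pos":[-0.024,0.243,0.17],"rotation":[0,0,-1.575]},{"claw":0.094,"delta_pos":[-0.024,0.243,0.17],"rotation":[0,0,-1.575]},{"claw":0.094,"delta_pos":[-0.024,0.243,0.17],"rotation":[0,0,-1.575]},{"claw":0.094,"delta_pos":[-0.024,0.243,0.17],"rotation":[0,0,-1.575]}]' 15
python3 -c "
from h import *
shot('wrist','d1'); go(454.8,-64.5,26,90)"
```

```text
clock: 3.88
eef_pos: [455.2, -65.1, 130.9]
eef_rot: [-3.141, -0.001, 1.569]
wrist_force: [0.8, -0.2, 0.5]
finger_gap: 93.8
t 3.92 pos [455.2 -65.  130.9] yaw 89.8 d [ 0.0004 -0.0004  0.1049] rot [-0.    -0.001 -0.003]
```

View pics/d1.png

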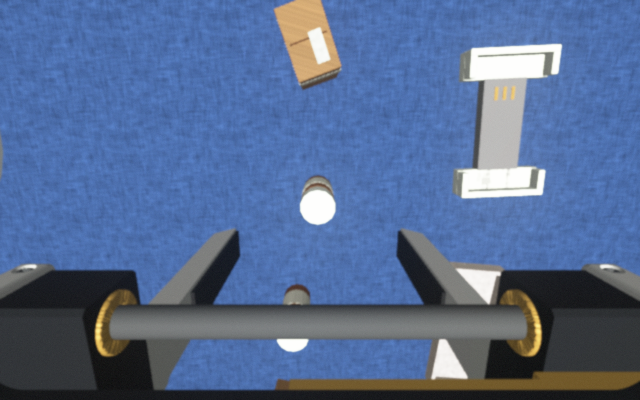

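The vial cap is at (318,206), midway between the fingers. I'll descend and grip.

```bash

python3 -m pendant '[{"claw":0.094,"delta_pos":[0,0,0.04],"rotation":[0,0,0]},{"claw":0.094,"delta_pos":[0,0,0.08],"rotation":[0,0,0]},{"claw":0.094,"delta_pos":[0,0,0.105],"rotation":[0,0,0]},{"claw":0.094,"delta_pos":[0,0,0.105],"rotation":[0,0,0]},{"claw":0.02,"delta_pos":[0,0,0.105],"rotation":[0,0,0]},{"claw":0.02,"delta_pos":[0,0,0.105],"rotation":[0,0,0]},{"claw":0.02,"delta_pos":[0,0,0.105],"rotation":[0,0,0]},{"claw":0.02,"delta_pos":[0,0,0.105],"rotation":[0,0,0]},{"claw":0.02,"delta_pos":[0,0,0.105],"rotation":[0,0,0]},{"claw":0.02,"delta_pos":[0,0,0.105],"rotation":[0,0,0]}]' 15
python3 -c "
from h import *
go(454.8,-64.5,26,90)"
```

```text
clock: 5.18
eef_pos: [455.2, -64.9, 25.9]
eef_rot: [-3.141, -0.001, 1.567]
wrist_force: [0.3, 0.1, 0.3]
finger_gap: 37.3
t 5.17 pos [455.2 -64.9  25.9] yaw 89.8 d [ 0.0004 -0.0004 -0.0001] rot [-0.    -0.001 -0.003]
```

```bash

python3 -m pendant '[{"claw":0.02,"delta_pos":[0,0,0],"rotation":[0,0,0]},{"claw":0.02,"delta_pos":[0,0,0],"rotation":[0,0,0]},{"claw":0.02,"delta_pos":[0,0,0],"rotation":[0,0,0]},{"claw":0.02,"delta_pos":[0,0,0],"rotation":[0,0,0]}]' 15
python3 -c "
from h import *
go(455,-65,150,90)
go(613,199,150,95)"
```

```text
clock: 5.68
eef_pos: [455.2, -64.9, 25.9]
eef_rot: [-3.141, -0.001, 1.567]
wrist_force: [0.8, -1.2, -0.2]
finger_gap: 29.4
t 5.67 pos [455.2 -64.9  25.9] yaw 89.8 d [ 0.     -0.0002 -0.1241] rot [-0.    -0.001 -0.004]
t 5.67 pos [455.2 -64.9  25.9] yaw 89.8 d [ 0.2646  0.1568 -0.1239] rot [-0.    -0.001 -0.091]
```

```bash

python3 -m pendant '[{"claw":0.02,"delta_pos":[0,0,-0.03],"rotation":[0,0,0]},{"claw":0.02,"delta_pos":[0,0,-0.07],"rotation":[0,0,0]},{"claw":0.02,"delta_pos":[0,0,-0.11],"rotation":[0,0,0]},{"claw":0.02,"delta_pos":[0.03,0.02,-0.124],"rotation":[0,0,-0.01]},{"claw":0.02,"delta_pos":[0.08,0.047,-0.124],"rotation":[0,0,-0.03]},{"claw":0.02,"delta_pos":[0.13,0.077,-0.124],"rotation":[0,0,-0.05]},{"claw":0.02,"delta_pos":[0.18,0.107,-0.124],"rotation":[0,0,-0.07]},{"claw":0.02,"delta_pos":[0.23,0.137,-0.124],"rotation":[0,0,-0.09]},{"claw":0.02,"delta_pos":[0.264,0.157,-0.124],"rotation":[0,0,-0.09]},{"claw":0.02,"delta_pos":[0.264,0.157,-0.124],"rotation":[0,0,-0.09]}]'
python3 -m pendant '[{"claw":0.02,"delta_pos":[0,0,0],"rotation":[0,0,0]},{"claw":0.02,"delta_pos":[0,0,0],"rotation":[0,0,0]}]'
python3 -c "
from h import *
go(613,199,33,95)
shot('side','e1s');im,c=shot('wrist','e1')
"
```

```text
clock: 6.92
eef_pos: [613.3, 200.5, 148.8]
eef_rot: [-3.14, -0.001, 1.66]
wrist_force: [-0.1, -0.0, -1.2]
finger_gap: 29.5
clock: 7.18
eef_pos: [613.0, 199.7, 149.0]
eef_rot: [-3.14, -0.001, 1.659]
wrist_force: [-0.4, 0.2, -0.3]
finger_gap: 29.4
t 7.17 pos [613.  199.7 149. ] yaw 95.1 d [-7.00e-04  1.00e-04  1.16e-01] rot [-0.002 -0.001  0.001]
```

View pics/e1.png

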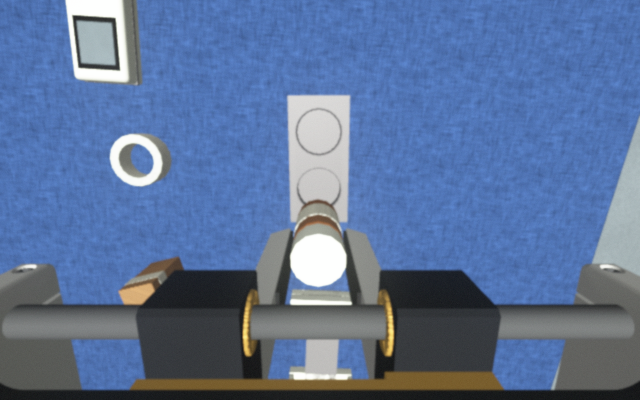

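View pics/e1s.png

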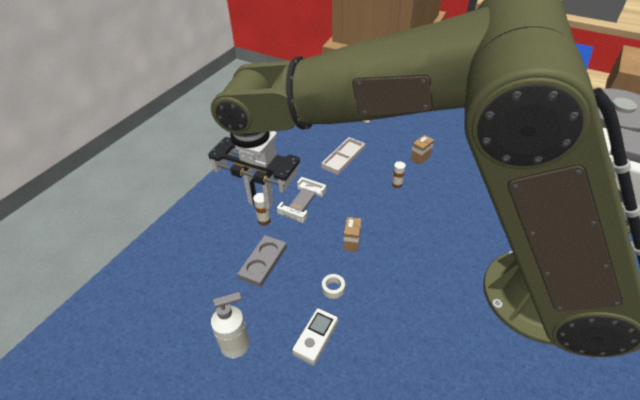

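```bash

python3 -c "
from h import *
c=cam('wrist')
print(ray(c,[(319,258)],199),ray(c,[(319,187),(319,132)],18),ray(c,[(319,96),(288,160),(350,160)],20))"
```

```text
[[613.5670361  200.77802486 199.        ]] [[613.93349319 201.41637876  18.        ]
 [608.85958203 258.80276716  18.        ]] [[605.76587192 293.74005394  20.        ]
 [579.16538436 227.60752474  20.        ]
 [643.55403301 233.2518283   20.        ]]
```

The wells measure (613.9,201.4) and (608.9,258.8), and the held vial's cap is at (613.6,200.8). It's over the near well, so I'll lower it.

```bash

python3 -m pendant '[{"claw":0.02,"delta_pos":[0,0,0.03],"rotation":[0,0,0]},{"claw":0.02,"delta_pos":[0,0,0.06],"rotation":[0,0,0]},{"claw":0.02,"delta_pos":[0,0,0.085],"rotation":[0,0,0]},{"claw":0.02,"delta_pos":[0,0,0.1],"rotation":[0,0,0]},{"claw":0.02,"delta_pos":[0,0,0.107],"rotation":[0,0,0]},{"claw":0.02,"delta_pos":[0,0,0.112],"rotation":[0,0,0]},{"claw":0.02,"delta_pos":[0,0,0.115],"rotation":[0,0,0]},{"claw":0.02,"delta_pos":[0,0,0.116],"rotation":[0,0,0]},{"claw":0.02,"delta_pos":[0,0,0.1165],"rotation":[0,0,0]},{"claw":0.02,"delta_pos":[0,0,0.1165],"rotation":[0,0,0]}]'

```

```text
clock: 8.52
eef_pos: [613.1, 199.9, 32.9]
eef_rot: [-3.141, -0.001, 1.659]
wrist_force: [0.5, 0.3, -1.4]
finger_gap: 29.6
```

```bash

python3 -m pendant '[{"claw":0.02,"delta_pos":[0,0,0.0007],"rotation":[0,0,0]},{"claw":0.02,"delta_pos":[0,0,0.0013],"rotation":[0,0,0]},{"claw":0.02,"delta_pos":[0,0,0.0018],"rotation":[0,0,0]},{"claw":0.02,"delta_pos":[0,0,0.0018],"rotation":[0,0,0]}]'

```

```text
clock: 9.02
eef_pos: [613.3, 199.9, 31.9]
eef_rot: [-3.141, -0.001, 1.659]
wrist_force: [-3.9, -1.1, 6.6]
finger_gap: 29.7
```

```bash

python3 -m pendant '[{"claw":0.06,"delta_pos":[0,0,0],"rotation":[0,0,0]},{"claw":0.07,"delta_pos":[0,0,0],"rotation":[0,0,0]},{"claw":0.08,"delta_pos":[0,0,0],"rotation":[0,0,0]},{"claw":0.094,"delta_pos":[0,0,0],"rotation":[0,0,0]},{"claw":0.094,"delta_pos":[0,0,-0.04],"rotation":[0,0,0]},{"claw":0.094,"delta_pos":[0,0,-0.09],"rotation":[0,0,0]},{"claw":0.094,"delta_pos":[0,0,-0.12],"rotation":[0,0,0]},{"claw":0.094,"delta_pos":[0,0,-0.12],"rotation":[0,0,0]}]'
python3 -c "
from h import *
go(430.8,-191.3,150,90)
shot('wrist','e2')
"
```

```text
clock: 10.02
eef_pos: [614.3, 200.1, 154.3]
eef_rot: [3.138, -0.002, 1.659]
wrist_force: [-0.7, 0.2, -1.3]
finger_gap: 94.1
t 10.03 pos [614.3 200.1 154.3] yaw 95.1 d [-0.3737 -0.2173  0.0027] rot [ 0.004 -0.002  0.088]
```

View pics/e2.png

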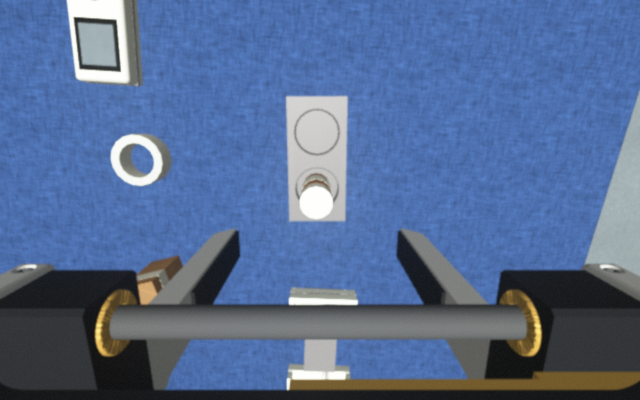

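Vial 1 stands upright in the near well, with its cap at (316,201). On to vial 2.

```bash

python3 -m pendant '[{"claw":0.094,"delta_pos":[-0.374,-0.217,0.003],"rotation":[0,0,0.088]},{"claw":0.094,"delta_pos":[-0.374,-0.217,0.003],"rotation":[0,0,0.088]},{"claw":0.094,"delta_pos":[-0.374,-0.217,0.003],"rotation":[0,0,0.088]},{"claw":0.094,"delta_pos":[-0.374,-0.217,0.003],"rotation":[0,0,0.088]},{"claw":0.094,"delta_pos":[-0.374,-0.217,0.003],"rotation":[0,0,0.088]},{"claw":0.094,"delta_pos":[-0.374,-0.217,0.003],"rotation":[0,0,0.088]},{"claw":0.094,"delta_pos":[-0.374,-0.217,0.003],"rotation":[0,0,0.088]},{"claw":0.094,"delta_pos":[-0.374,-0.217,0.003],"rotation":[0,0,0.088]},{"claw":0.094,"delta_pos":[-0.374,-0.217,0.003],"rotation":[0,0,0.088]},{"claw":0.094,"delta_pos":[-0.374,-0.217,0.003],"rotation":[0,0,0.088]}]' 15
python3 -c "
from h import *
im,c=shot('wrist','f1'); go(430.8,-191.3,26,90)
h=cv2.cvtColor(im,cv2.COLOR_BGR2HSV);w=((h[...,1]<40)&(h[...,2]>195)).astype(np.uint8)
w[:,:270]=0;w[:,370:]=0;w[:150]=0;w[250:]=0
n,l,s,cc=cv2.connectedComponentsWithStats(w);i=1+np.argmax(s[1:,4]);print(s[i],ray(c,cc[i],76))
"
```

```text
clock: 11.32
eef_pos: [430.5, -190.7, 147.9]
eef_rot: [-3.141, -0.002, 1.573]
wrist_force: [-0.7, -0.2, 0.1]
finger_gap: 94.0
t 11.38 pos [ 430.6 -190.8  148.1] yaw 90.1 d [-0.0007  0.0002  0.122 ] rot [-0.    -0.002  0.002]
[302 187  33  33 866] [[ 430.45808716 -191.59807626   76.        ]]
```

```bash

python3 -m pendant '[{"claw":0.094,"delta_pos":[0,0,0.05],"rotation":[0,0,0]},{"claw":0.094,"delta_pos":[-0.001,0,0.09],"rotation":[0,0,0]},{"claw":0.094,"delta_pos":[-0.001,0,0.115],"rotation":[0,0,0]},{"claw":0.08,"delta_pos":[-0.001,0,0.122],"rotation":[0,0,0]},{"claw":0.02,"delta_pos":[-0.001,0,0.122],"rotation":[0,0,0]},{"claw":0.02,"delta_pos":[-0.001,0,0.122],"rotation":[0,0,0]},{"claw":0.02,"delta_pos":[-0.001,0,0.122],"rotation":[0,0,0]},{"claw":0.02,"delta_pos":[-0.001,0,0.122],"rotation":[0,0,0]},{"claw":0.02,"delta_pos":[-0.001,0,0.122],"rotation":[0,0,0]},{"claw":0.02,"delta_pos":[-0.001,0,0.122],"rotation":[0,0,0]}]' 15
python3 -m pendant '[{"claw":0.02,"delta_pos":[0,0,0],"rotation":[0,0,0]},{"claw":0.02,"delta_pos":[0,0,0],"rotation":[0,0,0]},{"claw":0.02,"delta_pos":[0,0,0],"rotation":[0,0,0]},{"claw":0.02,"delta_pos":[0,0,0],"rotation":[0,0,0]}]' 15
python3 -c "
from h import *
go(608.3,258.5,170,95.1)"
```

```text
clock: 12.62
eef_pos: [430.6, -191.6, 26.1]
eef_rot: [3.142, -0.002, 1.573]
wrist_force: [-0.2, 0.1, 0.6]
finger_gap: 29.8
clock: 13.12
eef_pos: [430.7, -191.6, 26.1]
eef_rot: [3.141, -0.002, 1.573]
wrist_force: [-0.1, -1.0, 0.6]
finger_gap: 29.9
t 13.12 pos [ 430.7 -191.6   26.1] yaw 90.1 d [ 0.45    0.1785 -0.1431] rot [ 0.    -0.002 -0.087]
```

```bash

python3 -m pendant '[{"claw":0.02,"delta_pos":[0,0,-0.03],"rotation":[0,0,0]},{"claw":0.02,"delta_pos":[0,0,-0.08],"rotation":[0,0,0]},{"claw":0.02,"delta_pos":[0,0,-0.13],"rotation":[0,0,0]},{"claw":0.02,"delta_pos":[0.03,0.012,-0.143],"rotation":[0,0,-0.01]},{"claw":0.02,"delta_pos":[0.08,0.032,-0.143],"rotation":[0,0,-0.02]},{"claw":0.02,"delta_pos":[0.13,0.052,-0.143],"rotation":[0,0,-0.03]},{"claw":0.02,"delta_pos":[0.18,0.071,-0.143],"rotation":[0,0,-0.04]},{"claw":0.02,"delta_pos":[0.23,0.091,-0.143],"rotation":[0,0,-0.05]},{"claw":0.02,"delta_pos":[0.28,0.111,-0.143],"rotation":[0,0,-0.06]},{"claw":0.02,"delta_pos":[0.32,0.127,-0.143],"rotation":[0,0,-0.07]}]'
python3 -c "
from h import *
go(608.3,258.5,170,95.1)"
```

```text
clock: 14.38
eef_pos: [557.3, 130.5, 169.4]
eef_rot: [-3.141, -0.002, 1.644]
wrist_force: [1.2, -0.7, -0.6]
finger_gap: 29.6
t 14.38 pos [557.3 130.5 169.4] yaw 94.2 d [ 0.124   0.0602 -0.0004] rot [-0.    -0.002 -0.016]
```

```bash

python3 -m pendant '[{"claw":0.02,"delta_pos":[0.045,0.022,0],"rotation":[0,0,-0.005]},{"claw":0.02,"delta_pos":[0.085,0.042,0],"rotation":[0,0,-0.01]},{"claw":0.02,"delta_pos":[0.115,0.055,0],"rotation":[0,0,-0.016]},{"claw":0.02,"delta_pos":[0.124,0.06,0],"rotation":[0,0,-0.016]},{"claw":0.02,"delta_pos":[0.124,0.06,0],"rotation":[0,0,-0.016]},{"claw":0.02,"delta_pos":[0.124,0.06,0],"rotation":[0,0,-0.016]}]'
python3 -c "
from h import *
shot('wrist','g1');go(608.3,258.5,33,95.1)"
```

```text
clock: 15.12
eef_pos: [608.1, 257.4, 169.8]
eef_rot: [-3.142, -0.001, 1.659]
wrist_force: [-0.2, 0.2, -1.1]
finger_gap: 29.9
t 15.18 pos [608.1 257.4 169.9] yaw 95.0 d [0.0009 0.0002 0.1369] rot [ 0.    -0.002 -0.001]
```

View pics/g1.png

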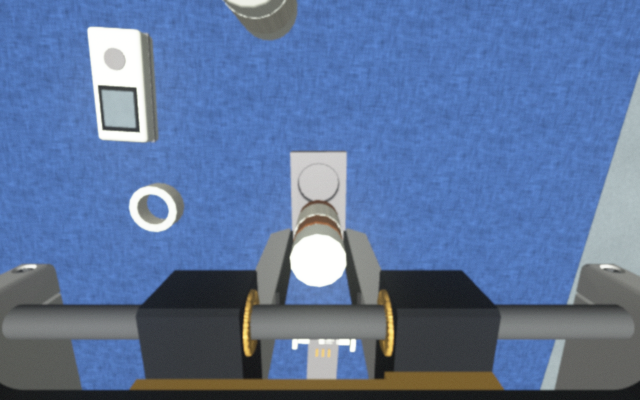

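The vial lines up with the far well at (318,182). I'll lower it. The meter is fully in view here, so I'll measure it from this picture too.

```bash

python3 - <<'E'
from m import *
st=manip.read_state(); c=cam('wrist',st)
im=cv2.imread('pics/g1.png');h=cv2.cvtColor(im,cv2.COLOR_BGR2HSV);H,S,V=[h[...,i].astype(int) for i in range(3)]
nb=~((H>95)&(H<130)&(S>90)); wh=((S<60)&(V>150)) | (nb&(V>100)&(S<90))
for m in (nb,wh):
    cc,cnt,a=blob('',m.astype(np.uint8),(75,165,15,150)); print(a,ray(c,cc,30),rect(c,cnt,30))
E
python3 -m pendant '[{"claw":0.02,"delta_pos":[0.001,0,0.03],"rotation":[0,0,0]},{"claw":0.02,"delta_pos":[0.001,0,0.07],"rotation":[0,0,0]},{"claw":0.02,"delta_pos":[0.001,0,0.1],"rotation":[0,0,0]},{"claw":0.02,"delta_pos":[0.001,0,0.12],"rotation":[0,0,0]},{"claw":0.02,"delta_pos":[0.001,0,0.13],"rotation":[0,0,0]},{"claw":0.02,"delta_pos":[0.001,0,0.134],"rotation":[0,0,0]},{"claw":0.02,"delta_pos":[0.001,0,0.136],"rotation":[0,0,0]},{"claw":0.02,"delta_pos":[0.001,0,0.137],"rotation":[0,0,0]},{"claw":0.02,"delta_pos":[0.001,0,0.1375],"rotation":[0,0,0]},{"claw":0.02,"delta_pos":[0.001,0,0.1375],"rotation":[0,0,0]}]'

```

```text
7121 [[401.40922972 346.61360273  30.        ]] [401.8 343.8 110.5  64.  -88.3]
5473 [[402.74576745 353.3990287   30.        ]] [401.8 343.8 110.5  63.9 -88.4]
clock: 16.42
eef_pos: [608.1, 258.6, 32.6]
eef_rot: [3.141, -0.002, 1.659]
wrist_force: [-0.5, 0.6, -0.2]
finger_gap: 29.7
```

```bash

python3 -m pendant '[{"claw":0.02,"delta_pos":[0,0,0.0006],"rotation":[0,0,0]},{"claw":0.02,"delta_pos":[0,0,0.0012],"rotation":[0,0,0]},{"claw":0.02,"delta_pos":[0,0,0.0014],"rotation":[0,0,0]},{"claw":0.02,"delta_pos":[0,0,0.0014],"rotation":[0,0,0]}]'

```

```text
clock: 16.92
eef_pos: [608.4, 258.7, 32.1]
eef_rot: [3.14, -0.002, 1.659]
wrist_force: [-3.8, -0.4, 6.8]
finger_gap: 29.3
```

Contact at 6.8 N, so it's seated. I'll release and retreat.

```bash

python3 -m pendant '[{"claw":0.06,"delta_pos":[0,0,0],"rotation":[0,0,0]},{"claw":0.07,"delta_pos":[0,0,0],"rotation":[0,0,0]},{"claw":0.08,"delta_pos":[0,0,0],"rotation":[0,0,0]},{"claw":0.094,"delta_pos":[0,0,0],"rotation":[0,0,0]},{"claw":0.094,"delta_pos":[0,0,-0.04],"rotation":[0,0,0]},{"claw":0.094,"delta_pos":[0,0,-0.09],"rotation":[0,0,0]},{"claw":0.094,"delta_pos":[0,0,-0.12],"rotation":[0,0,0]},{"claw":0.094,"delta_pos":[0,0,-0.12],"rotation":[0,0,0]}]'
python3 -c "
from h import *
go(448.6,68.3,130,109.4)
shot('wrist','g2')
"
```

```text
clock: 17.92
eef_pos: [609.1, 258.9, 154.6]
eef_rot: [3.136, -0.003, 1.659]
wrist_force: [0.5, -0.2, -0.3]
finger_gap: 94.0
t 17.93 pos [609.1 258.9 154.6] yaw 95.0 d [-0.1758 -0.1768  0.0231] rot [ 0.006 -0.002 -0.251]
```

View pics/g2.png

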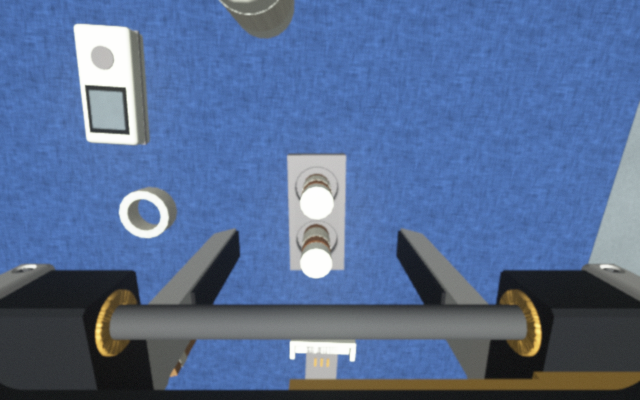

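Both vials stand upright in the wells, with caps at (316,202) and (316,262). Next is carton 1.

```bash

python3 -m pendant '[{"claw":0.094,"delta_pos":[-0.176,-0.177,0.02],"rotation":[0,0,-0.251]},{"claw":0.094,"delta_pos":[-0.176,-0.177,0.02],"rotation":[0,0,-0.251]},{"claw":0.094,"delta_pos":[-0.176,-0.177,0.02],"rotation":[0,0,-0.251]},{"claw":0.094,"delta_pos":[-0.176,-0.177,0.02],"rotation":[0,0,-0.251]},{"claw":0.094,"delta_pos":[-0.176,-0.177,0.02],"rotation":[0,0,-0.251]},{"claw":0.094,"delta_pos":[-0.176,-0.177,0.02],"rotation":[0,0,-0.251]},{"claw":0.094,"delta_pos":[-0.176,-0.177,0.02],"rotation":[0,0,-0.251]},{"claw":0.094,"delta_pos":[-0.176,-0.177,0.02],"rotation":[0,0,-0.251]}]' 15
python3 - <<'E'
from m import *
im,c=shot('wrist','h1')
h=cv2.cvtColor(im,cv2.COLOR_BGR2HSV);H,S,V=[h[...,i].astype(int) for i in range(3)]
brown=(H<25)&(S>90)&(V>125)
cc,cnt,a=blob('',brown.astype(np.uint8),(240,400,100,270)); print(a,cc,rect(c,cnt,66))
go(448.6,68.3,28,109.4)
E
```

```text
clock: 18.98
eef_pos: [447.8, 68.3, 131.2]
eef_rot: [3.14, -0.002, 1.911]
wrist_force: [0.7, 0.1, 0.5]
finger_gap: 93.9
2002 [315.85714286 200.57192807] [447.1  69.   55.2  33.9 -71.1]
t 19.02 pos [447.8  68.2 131.3] yaw 109.5 d [-0.0004  0.0006  0.1033] rot [ 0.002 -0.002  0.001]
```

View pics/h1.png

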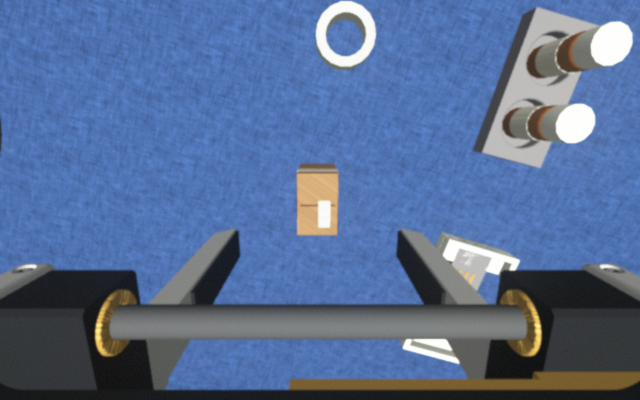

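Carton 1 is centred between the fingers at (317,200) and square to them. I'll descend and grip.

```bash

python3 -m pendant '[{"claw":0.094,"delta_pos":[0,0,0.05],"rotation":[0,0,0]},{"claw":0.094,"delta_pos":[0,0,0.09],"rotation":[0,0,0]},{"claw":0.08,"delta_pos":[0,0,0.105],"rotation":[0,0,0]},{"claw":0.02,"delta_pos":[0,0,0.105],"rotation":[0,0,0]},{"claw":0.02,"delta_pos":[0,0,0.105],"rotation":[0,0,0]},{"claw":0.02,"delta_pos":[0,0,0.105],"rotation":[0,0,0]},{"claw":0.02,"delta_pos":[0,0,0.105],"rotation":[0,0,0]},{"claw":0.02,"delta_pos":[0,0,0.105],"rotation":[0,0,0]},{"claw":0.02,"delta_pos":[0,0,0.105],"rotation":[0,0,0]},{"claw":0.02,"delta_pos":[0,0,0.105],"rotation":[0,0,0]}]' 15
python3 -m pendant '[{"claw":0.02,"delta_pos":[0,0,0],"rotation":[0,0,0]},{"claw":0.02,"delta_pos":[0,0,0],"rotation":[0,0,0]}]' 15
python3 -c "
from h import *
go(628,-191.7,130,84.9)"
```

```text
clock: 20.27
eef_pos: [448.1, 68.5, 26.5]
eef_rot: [3.139, -0.002, 1.911]
wrist_force: [-1.1, -0.4, 4.9]
finger_gap: 36.0
clock: 20.52
eef_pos: [448.1, 68.5, 26.5]
eef_rot: [3.139, -0.002, 1.911]
wrist_force: [-0.9, 0.1, 3.0]
finger_gap: 36.1
t 20.52 pos [448.1  68.5  26.5] yaw 109.5 d [-0.3051  0.0832 -0.1038] rot [ 0.002 -0.002  0.429]
```

```bash

python3 -m pendant '[{"claw":0.02,"delta_pos":[0,0,-0.04],"rotation":[0,0,0]},{"claw":0.02,"delta_pos":[0,0,-0.09],"rotation":[0,0,0]},{"claw":0.02,"delta_pos":[-0.03,0.008,-0.104],"rotation":[0,0,0.04]},{"claw":0.02,"delta_pos":[-0.08,0.022,-0.104],"rotation":[0,0,0.11]},{"claw":0.02,"delta_pos":[-0.13,0.036,-0.104],"rotation":[0,0,0.18]},{"claw":0.02,"delta_pos":[-0.18,0.05,-0.104],"rotation":[0,0,0.25]},{"claw":0.02,"delta_pos":[-0.23,0.063,-0.104],"rotation":[0,0,0.32]},{"claw":0.02,"delta_pos":[-0.28,0.076,-0.104],"rotation":[0,0,0.39]},{"claw":0.02,"delta_pos":[-0.305,0.083,-0.104],"rotation":[0,0,0.429]},{"claw":0.02,"delta_pos":[-0.305,0.083,-0.104],"rotation":[0,0,0.429]}]'
python3 -m pendant '[{"claw":0.02,"delta_pos":[0,0,0],"rotation":[0,0,0]},{"claw":0.02,"delta_pos":[0,0,0],"rotation":[0,0,0]}]' 15
python3 -c "
from h import *
shot('wrist','i1');shot('side','i1s')
go(628,-191.7,30,84.9)"
```

```text
clock: 21.78
eef_pos: [627.8, -192.9, 128.8]
eef_rot: [3.142, -0.003, 1.48]
wrist_force: [-0.6, -0.3, -0.9]
finger_gap: 35.6
clock: 22.02
eef_pos: [627.5, -192.1, 128.9]
eef_rot: [-3.141, -0.003, 1.481]
wrist_force: [-0.4, 0.4, -0.8]
finger_gap: 36.1
t 22.12 pos [ 627.7 -192.2  129.1] yaw 84.8 d [0.0003 0.0003 0.0991] rot [ 0.    -0.003 -0.001]
```

View pics/i1.png

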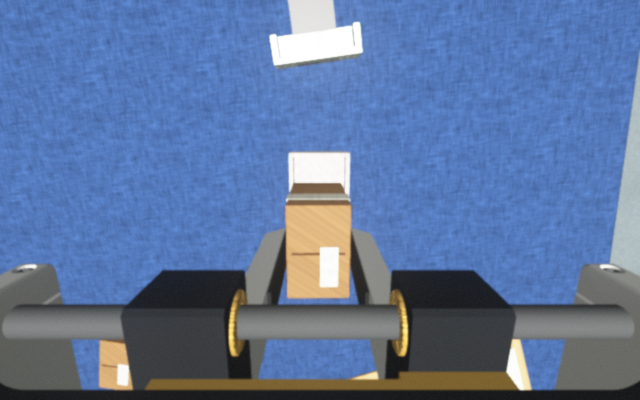

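View pics/i1s.png

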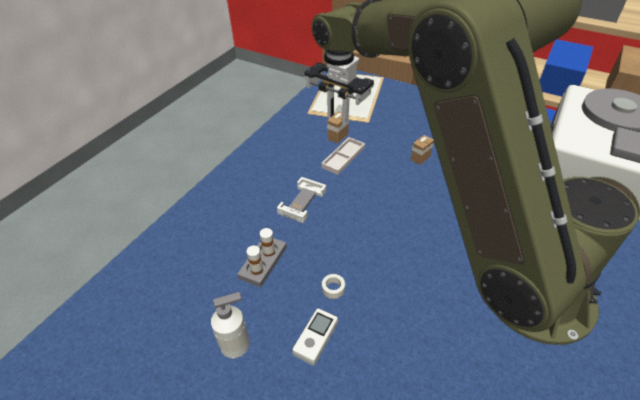

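```bash

python3 -c "
from h import *
c=cam('wrist')
print(ray(c,[(318,202),(318,297)],168.5),ray(c,[(289,154),(350,154)],18))
print(628+.089*40-0,-229.6+78)"
```

```text
[[ 630.10679198 -163.78910462  168.5       ]
 [ 624.97479913 -220.2044504   168.5       ]] [[ 602.7970732  -150.81791913   18.        ]
 [ 662.45164903 -156.25364835   18.        ]]
631.56 -151.6
```

Carton 1's centre is (627.5,-192) and the bay centre is about (628.5,-192.5). I'll lower it.

```bash

python3 -m pendant '[{"claw":0.02,"delta_pos":[0,0.001,0.03],"rotation":[0,0,0]},{"claw":0.02,"delta_pos":[0,0.001,0.06],"rotation":[0,0,0]},{"claw":0.02,"delta_pos":[0,0.001,0.08],"rotation":[0,0,0]},{"claw":0.02,"delta_pos":[0,0.001,0.09],"rotation":[0,0,0]},{"claw":0.02,"delta_pos":[0,0.001,0.095],"rotation":[0,0,0]},{"claw":0.02,"delta_pos":[0,0.001,0.097],"rotation":[0,0,0]},{"claw":0.02,"delta_pos":[0,0.001,0.098],"rotation":[0,0,0]},{"claw":0.02,"delta_pos":[0,0.001,0.0985],"rotation":[0,0,0]},{"claw":0.02,"delta_pos":[0,0.001,0.0985],"rotation":[0,0,0]}]'

```

```text
clock: 23.25
eef_pos: [628.8, -192.1, 30.9]
eef_rot: [3.141, -0.003, 1.481]
wrist_force: [0.7, -0.1, -0.2]
finger_gap: 35.9
```

```bash

python3 -m pendant '[{"claw":0.02,"delta_pos":[0,0,0.0006],"rotation":[0,0,0]},{"claw":0.02,"delta_pos":[0,0,0.001],"rotation":[0,0,0]},{"claw":0.02,"delta_pos":[0,0,0.001],"rotation":[0,0,0]}]'
python3 -m pendant '[{"claw":0.06,"delta_pos":[0,0,0],"rotation":[0,0,0]},{"claw":0.07,"delta_pos":[0,0,0],"rotation":[0,0,0]},{"claw":0.08,"delta_pos":[0,0,0],"rotation":[0,0,0]},{"claw":0.094,"delta_pos":[0,0,0],"rotation":[0,0,0]},{"claw":0.094,"delta_pos":[0,0,-0.04],"rotation":[0,0,0]},{"claw":0.094,"delta_pos":[0,0,-0.08],"rotation":[0,0,0]},{"claw":0.094,"delta_pos":[0,0,-0.1],"rotation":[0,0,0]},{"claw":0.094,"delta_pos":[0,0,-0.1],"rotation":[0,0,0]}]'
python3 -c "
from h import *
go(415.2,-338,130,74.8)
shot('wrist','i2')
"
```

```text
clock: 23.62
eef_pos: [628.9, -192.1, 30.6]
eef_rot: [3.141, -0.003, 1.481]
wrist_force: [-1.6, 1.4, 6.4]
finger_gap: 35.9
clock: 24.62
eef_pos: [629.4, -192.6, 132.0]
eef_rot: [3.138, -0.002, 1.481]
wrist_force: [0.4, -0.7, 0.3]
finger_gap: 93.9
t 24.62 pos [ 629.4 -192.6  132. ] yaw 84.8 d [-0.1641 -0.2003  0.0009] rot [ 0.004 -0.002  0.175]
```

View pics/i2.png

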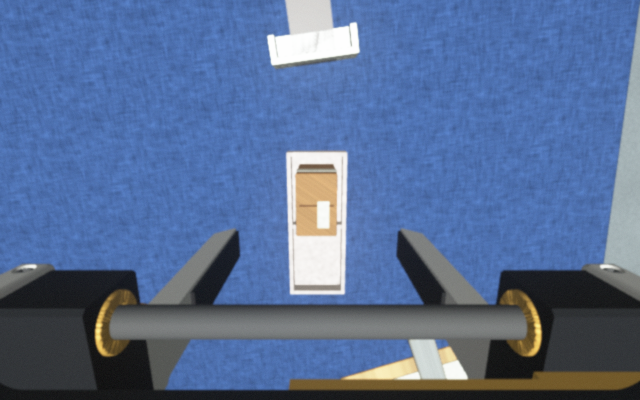

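Carton 1 stands in the +y bay at (316,200). Next is carton 2.

```bash

python3 -m pendant '[{"claw":0.094,"delta_pos":[-0.164,-0.2,0.001],"rotation":[0,0,0.175]},{"claw":0.094,"delta_pos":[-0.164,-0.2,0.001],"rotation":[0,0,0.175]},{"claw":0.094,"delta_pos":[-0.164,-0.2,0.001],"rotation":[0,0,0.175]},{"claw":0.094,"delta_pos":[-0.164,-0.2,0.001],"rotation":[0,0,0.175]},{"claw":0.094,"delta_pos":[-0.164,-0.2,0.001],"rotation":[0,0,0.175]},{"claw":0.094,"delta_pos":[-0.164,-0.2,0.001],"rotation":[0,0,0.175]},{"claw":0.094,"delta_pos":[-0.164,-0.2,0.001],"rotation":[0,0,0.175]},{"claw":0.094,"delta_pos":[-0.164,-0.2,0.001],"rotation":[0,0,0.175]}]' 15
python3 - <<'E'
from m import *
im,c=shot('wrist','j1')
h=cv2.cvtColor(im,cv2.COLOR_BGR2HSV);H,S,V=[h[...,i].astype(int) for i in range(3)]
brown=(H<25)&(S>90)&(V>125)
cc,cnt,a=blob('',brown.astype(np.uint8),(240,400,100,270)); print(a,cc,rect(c,cnt,66))
go(415.2,-338,26,74.8)
E
```

```text
clock: 25.68
eef_pos: [415.7, -336.9, 128.3]
eef_rot: [3.141, -0.003, 1.307]
wrist_force: [0.1, -0.2, 0.2]
finger_gap: 94.1
2049 [315.33821376 204.15812592] [ 414.  -338.5   54.8   34.2   74.6]
t 25.73 pos [ 415.6 -337.   128.4] yaw 74.9 d [-0.0013 -0.0002  0.1024] rot [ 0.001 -0.003  0.002]
```

View pics/j1.png

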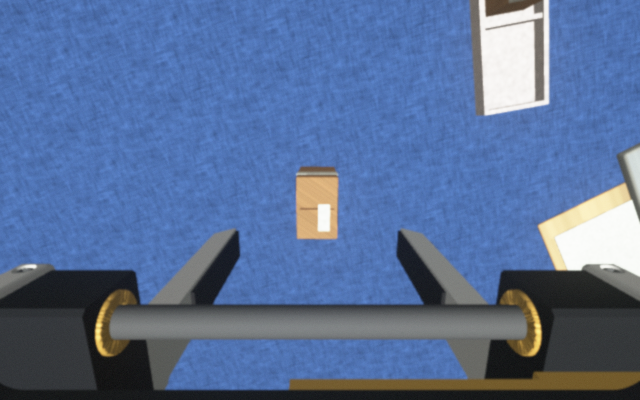

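Carton 2 is centred at (316,204) and square to the fingers.

```bash

python3 -m pendant '[{"claw":0.094,"delta_pos":[-0.001,0,0.05],"rotation":[0,0,0]},{"claw":0.094,"delta_pos":[-0.001,0,0.09],"rotation":[0,0,0]},{"claw":0.08,"delta_pos":[-0.001,0,0.102],"rotation":[0,0,0]},{"claw":0.02,"delta_pos":[-0.001,0,0.102],"rotation":[0,0,0]},{"claw":0.02,"delta_pos":[-0.001,0,0.102],"rotation":[0,0,0]},{"claw":0.02,"delta_pos":[-0.001,0,0.102],"rotation":[0,0,0]},{"claw":0.02,"delta_pos":[-0.001,0,0.102],"rotation":[0,0,0]},{"claw":0.02,"delta_pos":[-0.001,0,0.102],"rotation":[0,0,0]},{"claw":0.02,"delta_pos":[-0.001,0,0.102],"rotation":[0,0,0]},{"claw":0.02,"delta_pos":[-0.001,0,0.102],"rotation":[0,0,0]}]' 15
python3 -m pendant '[{"claw":0.02,"delta_pos":[0,0,0],"rotation":[0,0,0]},{"claw":0.02,"delta_pos":[0,0,0],"rotation":[0,0,0]}]' 15
python3 -c "
from h import *
go(622,-267.8,130,84.9)"
```

```text
clock: 26.98
eef_pos: [415.5, -337.8, 26.6]
eef_rot: [3.141, -0.003, 1.307]
wrist_force: [-0.7, 0.1, 2.7]
finger_gap: 35.7
clock: 27.22
eef_pos: [415.5, -337.8, 26.6]
eef_rot: [3.141, -0.003, 1.307]
wrist_force: [-0.4, 0.6, 1.9]
finger_gap: 35.8
t 27.23 pos [ 415.5 -337.8   26.6] yaw 74.9 d [ 0.1217  0.1812 -0.103 ] rot [ 0.001 -0.003 -0.175]
```

```bash

python3 -m pendant '[{"claw":0.02,"delta_pos":[0,0,-0.04],"rotation":[0,0,0]},{"claw":0.02,"delta_pos":[0,0,-0.09],"rotation":[0,0,0]},{"claw":0.02,"delta_pos":[0.018,0.028,-0.103],"rotation":[0,0,-0.03]},{"claw":0.02,"delta_pos":[0.045,0.068,-0.103],"rotation":[0,0,-0.07]},{"claw":0.02,"delta_pos":[0.075,0.112,-0.103],"rotation":[0,0,-0.11]},{"claw":0.02,"delta_pos":[0.1,0.15,-0.103],"rotation":[0,0,-0.15]},{"claw":0.02,"delta_pos":[0.122,0.181,-0.103],"rotation":[0,0,-0.175]},{"claw":0.02,"delta_pos":[0.122,0.181,-0.103],"rotation":[0,0,-0.175]},{"claw":0.02,"delta_pos":[0.122,0.181,-0.103],"rotation":[0,0,-0.175]},{"claw":0.02,"delta_pos":[0.122,0.181,-0.103],"rotation":[0,0,-0.175]}]'
python3 -c "
from h import *
shot('wrist','k1')
go(622,-267.8,30.5,84.9)"
```

```text
clock: 28.48
eef_pos: [621.1, -268.1, 130.3]
eef_rot: [3.14, -0.002, 1.481]
wrist_force: [-0.9, 0.1, -1.2]
finger_gap: 35.8
t 28.52 pos [ 621.2 -268.1  130.4] yaw 84.9 d [0.0001 0.0006 0.0999] rot [ 0.001 -0.002 -0.001]
```

View pics/k1.png

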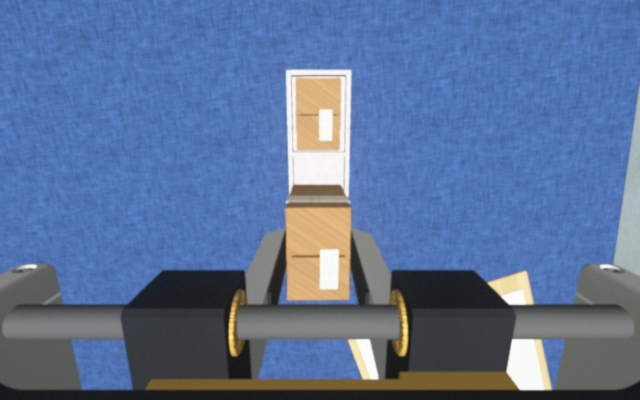

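```bash

python3 -c "
from h import *
c=cam('wrist')
print(ray(c,[(318,203),(318,299)],170),ray(c,[(318.5,70),(320,152)],18))"
```

```text
[[ 623.57105507 -240.12402895  170.        ]
 [ 618.39536935 -297.19501705  170.        ]] [[ 632.26720669 -152.36784607   18.        ]
 [ 626.94934808 -227.67137983   18.        ]]
```

```bash

python3 -m pendant '[{"claw":0.02,"delta_pos":[0.0005,0.001,0.03],"rotation":[0,0,0]},{"claw":0.02,"delta_pos":[0.0005,0.001,0.06],"rotation":[0,0,0]},{"claw":0.02,"delta_pos":[0.0005,0.001,0.08],"rotation":[0,0,0]},{"claw":0.02,"delta_pos":[0.0005,0.001,0.09],"rotation":[0,0,0]},{"claw":0.02,"delta_pos":[0.0005,0.001,0.096],"rotation":[0,0,0]},{"claw":0.02,"delta_pos":[0.0005,0.001,0.098],"rotation":[0,0,0]},{"claw":0.02,"delta_pos":[0.0005,0.001,0.099],"rotation":[0,0,0]},{"claw":0.02,"delta_pos":[0.0005,0.001,0.1],"rotation":[0,0,0]},{"claw":0.02,"delta_pos":[0.0005,0.001,0.1],"rotation":[0,0,0]}]'

```

```text
clock: 29.65
eef_pos: [622.6, -267.5, 30.6]
eef_rot: [3.14, -0.002, 1.481]
wrist_force: [-0.1, -1.2, -0.5]
finger_gap: 35.7
```

```bash

python3 -m pendant '[{"claw":0.02,"delta_pos":[0,0,0.0006],"rotation":[0,0,0]},{"claw":0.02,"delta_pos":[0,0,0.001],"rotation":[0,0,0]},{"claw":0.02,"delta_pos":[0,0,0.001],"rotation":[0,0,0]}]'
python3 -m pendant '[{"claw":0.06,"delta_pos":[0,0,0],"rotation":[0,0,0]},{"claw":0.07,"delta_pos":[0,0,0],"rotation":[0,0,0]},{"claw":0.08,"delta_pos":[0,0,0],"rotation":[0,0,0]},{"claw":0.094,"delta_pos":[0,0,0],"rotation":[0,0,0]},{"claw":0.094,"delta_pos":[0,0,-0.04],"rotation":[0,0,0]},{"claw":0.094,"delta_pos":[0,0,-0.09],"rotation":[0,0,0]},{"claw":0.094,"delta_pos":[0,0,-0.13],"rotation":[0,0,0]},{"claw":0.094,"delta_pos":[0,0,-0.13],"rotation":[0,0,0]}]'
python3 -c "
from h import *
go(395.5,240,180,90)
shot('wrist','k2')
"
```

```text
clock: 30.02
eef_pos: [622.7, -267.6, 30.6]
eef_rot: [3.139, -0.002, 1.481]
wrist_force: [-3.6, 2.3, 7.0]
finger_gap: 36.1
clock: 31.02
eef_pos: [623.5, -268.4, 164.3]
eef_rot: [3.134, 0.0, 1.481]
wrist_force: [0.2, 0.2, -1.4]
finger_gap: 94.1
t 31.02 pos [ 623.5 -268.4  164.3] yaw 84.9 d [ 0.4859 -0.2725 -0.0179] rot [ 0.008  0.    -0.09 ]
```

View pics/k2.png

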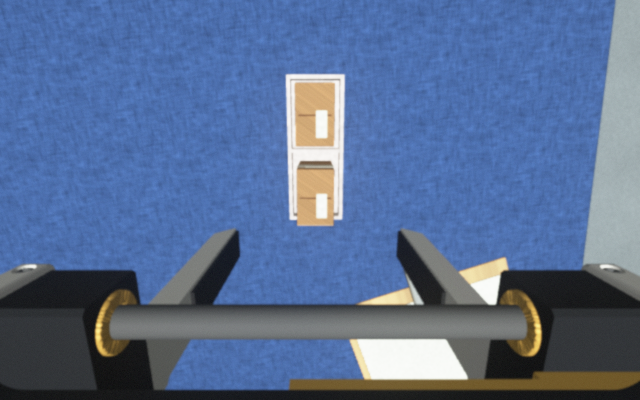

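Both cartons stand in their bays, at (316,114) and (316,195). I'll move next to the meter and measure it.

```bash

python3 -m pendant '[{"claw":0.094,"delta_pos":[0.486,-0.272,-0.018],"rotation":[0,0,-0.09]},{"claw":0.094,"delta_pos":[0.486,-0.272,-0.018],"rotation":[0,0,-0.09]},{"claw":0.094,"delta_pos":[0.486,-0.272,-0.018],"rotation":[0,0,-0.09]},{"claw":0.094,"delta_pos":[0.486,-0.272,-0.018],"rotation":[0,0,-0.09]},{"claw":0.094,"delta_pos":[0.486,-0.272,-0.018],"rotation":[0,0,-0.09]},{"claw":0.094,"delta_pos":[0.486,-0.272,-0.018],"rotation":[0,0,-0.09]},{"claw":0.094,"delta_pos":[0.486,-0.272,-0.018],"rotation":[0,0,-0.09]},{"claw":0.094,"delta_pos":[0.486,-0.272,-0.018],"rotation":[0,0,-0.09]},{"claw":0.094,"delta_pos":[0.486,-0.272,-0.018],"rotation":[0,0,-0.09]},{"claw":0.094,"delta_pos":[0.486,-0.272,-0.018],"rotation":[0,0,-0.09]}]' 25
python3 -m pendant '[{"claw":0.094,"delta_pos":[0,0,0],"rotation":[0,0,0]},{"claw":0.094,"delta_pos":[0,0,0],"rotation":[0,0,0]}]'
python3 - <<'E'
from m import *
im,c=shot('wrist','l1')
h=cv2.cvtColor(im,cv2.COLOR_BGR2HSV);H,S,V=[h[...,i].astype(int) for i in range(3)]
nb=~((H>95)&(H<130)&(S>90)); wh=(V>170)&(S<60)
for m in (nb,wh):
    cc,cnt,a=blob('',m.astype(np.uint8),(250,390,30,225)); print(a,cc,rect(c,cnt,30),cv2.boundingRect(cnt.astype(np.int32)))
s=manip.read_state();print(s['eef_pos'],s['eef_rot'])
E
```

```text
clock: 32.33
eef_pos: [393.3, 242.7, 178.0]
eef_rot: [3.139, -0.0, 1.576]
wrist_force: [-0.2, -0.1, 0.1]
finger_gap: 94.0
clock: 32.58
eef_pos: [393.5, 241.9, 177.4]
eef_rot: [3.14, 0.0, 1.575]
wrist_force: [-1.1, -0.3, 0.6]
finger_gap: 93.6
5662 [319.31914518  86.92723419] [395.  343.4 110.6  53.2 -88.4] (292, 32, 54, 113)
3954 [319.08573596  77.10824482] [394.6 343.3 109.5  51.9 -88.7] (293, 32, 52, 112)
[393.66442854 241.83911734 177.56397387] [3.13961103e+00 1.42917856e-04 1.57419506e+00]
```

View pics/l1.png

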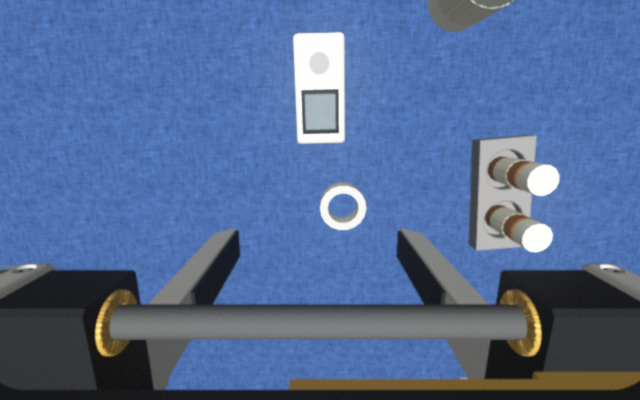

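The meter is centred at (394.8,343.3), yaw 91.5°. I'll move over it and descend.

```bash

python3 -m pendant '[{"claw":0.094,"delta_pos":[0.045,0.0006,0.02],"rotation":[0,0,-0.01]},{"claw":0.094,"delta_pos":[0.09,0.001,0.06],"rotation":[0,0,-0.022]},{"claw":0.094,"delta_pos":[0.1015,0.0015,0.09],"rotation":[0,0,-0.022]},{"claw":0.094,"delta_pos":[0.1015,0.0015,0.12],"rotation":[0,0,-0.022]},{"claw":0.094,"delta_pos":[0.1015,0.0015,0.12],"rotation":[0,0,-0.022]},{"claw":0.094,"delta_pos":[0.1015,0.0015,0.12],"rotation":[0,0,-0.022]}]' 25
python3 - <<'E'
from m import *
im,c=shot('wrist','l2')
go(394.8,343.3,5.5,91.5)
E
```

```text
clock: 33.38
eef_pos: [395.9, 343.2, 58.8]
eef_rot: [3.139, -0.001, 1.595]
wrist_force: [0.3, -1.0, 0.5]
finger_gap: 94.1
t 33.42 pos [395.9 343.4  59. ] yaw 91.4 d [-0.0001 -0.0013  0.0535] rot [ 0.004 -0.001 -0.002]
```

View pics/l2.png

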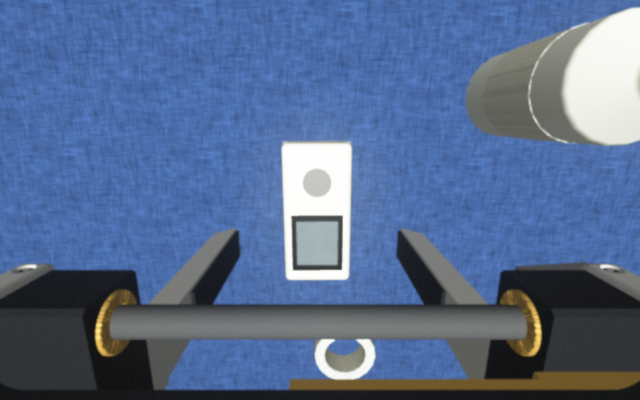

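```bash

python3 -c "
from h import *
c=cam('wrist')
print(ray(c,[(467,97),(480,125)],0),ray(c,[(317,142),(317,279),(283,200),(351,200)],30))"
```

```text
[[511.22561695 434.88989488   0.        ]
 [524.6490058  413.74793841   0.        ]] [[393.87648324 399.15148936  30.        ]
 [396.39386849 290.69302961  30.        ]
 [369.27217061 355.50095946  30.        ]
 [420.49981001 356.67656176  30.        ]]
```

The bottle's nearest edge is at x≈511 and the gripper body reaches x≈484, so it's clear. I'll grip the meter.

```bash

python3 -m pendant '[{"claw":0.094,"delta_pos":[0.001,-0.001,0.03],"rotation":[0,0,0]},{"claw":0.094,"delta_pos":[0.001,-0.001,0.048],"rotation":[0,0,0]},{"claw":0.08,"delta_pos":[0.001,-0.001,0.053],"rotation":[0,0,0]},{"claw":0.04,"delta_pos":[0.001,-0.001,0.053],"rotation":[0,0,0]},{"claw":0.04,"delta_pos":[0.001,-0.001,0.053],"rotation":[0,0,0]},{"claw":0.04,"delta_pos":[0.001,-0.001,0.053],"rotation":[0,0,0]},{"claw":0.04,"delta_pos":[0.001,-0.001,0.053],"rotation":[0,0,0]},{"claw":0.04,"delta_pos":[0.001,-0.001,0.053],"rotation":[0,0,0]},{"claw":0.04,"delta_pos":[0.001,-0.001,0.053],"rotation":[0,0,0]}]' 30
python3 -m pendant '[{"claw":0.04,"delta_pos":[0,0,0],"rotation":[0,0,0]},{"claw":0.04,"delta_pos":[0,0,0],"rotation":[0,0,0]}]'
python3 -c "
from h import *
go(395,344,130,91.5)
go(634.8,1.5,130,92.4)"
```

```text
clock: 34.55
eef_pos: [395.1, 344.4, 6.0]
eef_rot: [3.138, -0.001, 1.595]
wrist_force: [0.1, -0.7, -0.5]
finger_gap: 39.9
clock: 34.8
eef_pos: [395.1, 344.4, 6.0]
eef_rot: [3.138, -0.001, 1.595]
wrist_force: [-0.7, 0.1, 0.2]
finger_gap: 40.2
t 34.8 pos [395.1 344.4   6. ] yaw 91.4 d [-0.0003  0.0003 -0.124 ] rot [ 0.004 -0.001 -0.002]
t 34.8 pos [395.1 344.4   6. ] yaw 91.4 d [-0.3486  0.2316 -0.1235] rot [ 0.004 -0.001 -0.017]
```

The gap is 40 mm on a 52 mm meter, so the grip has missed. I'll look before moving.

```bash

python3 -c "
from h import *
shot('wrist','l3');im,_=shot('side','l3s')
cv2.imwrite('pics/l3sz.png',cv2.resize(im[220:400,200:460],(0,0),fx=3,fy=3))"
```

```text
(no output)
```

View pics/l3.png

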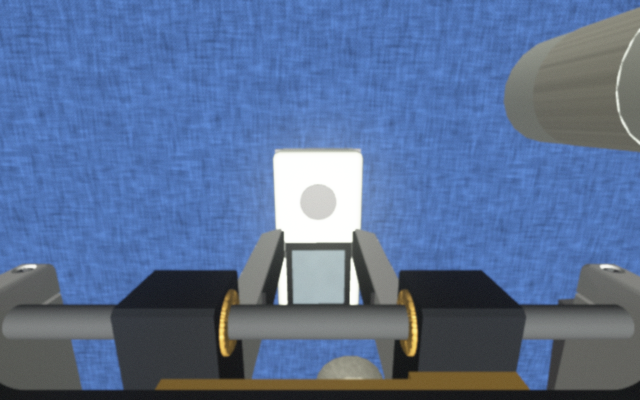

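View pics/l3sz.png

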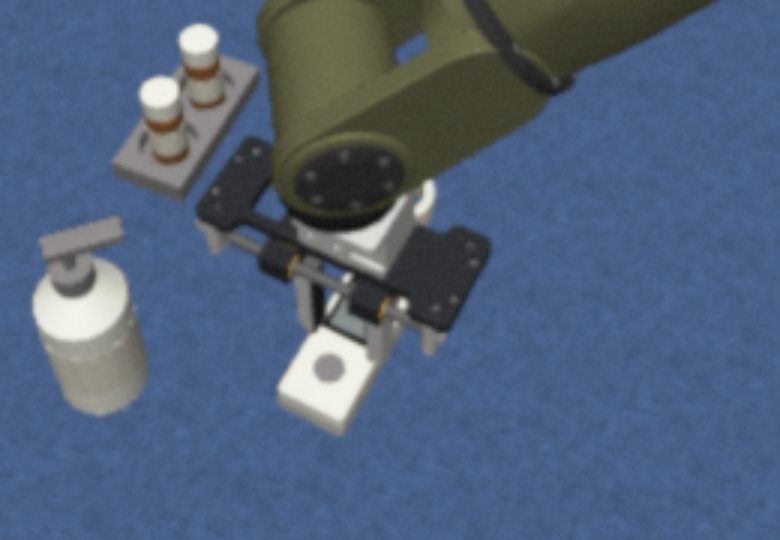

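```bash

python3 -c "
import cv2
im=cv2.imread('pics/l3.png');cv2.imwrite('pics/l3z.png',cv2.resize(im[140:320,220:420],(0,0),fx=3.3,fy=3.3,interpolation=cv2.INTER_CUBIC))"
```

```text
(no output)
```

View pics/l3z.png

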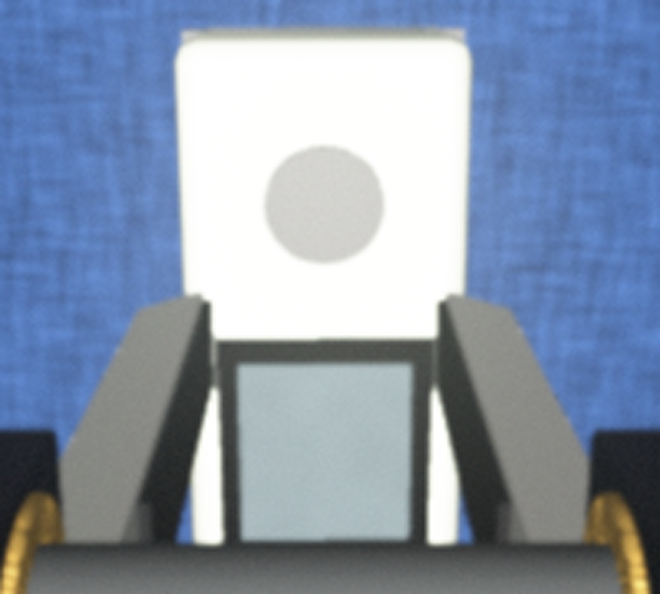

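The fingers straddle the meter at its middle but look closed into its sides. I'll close a little further to see whether anything stops them.

```bash

python3 -m pendant '[{"claw":0.034,"delta_pos":[0,0,0],"rotation":[0,0,0]},{"claw":0.034,"delta_pos":[0,0,0],"rotation":[0,0,0]},{"claw":0.034,"delta_pos":[0,0,0],"rotation":[0,0,0]}]' 30
python3 -c "
from h import *
print(manip.read_state()['finger_gap'])
c=cam('wrist')
print(ray(c,[(275,152),(361,152),(280,235),(357,235)],30))
shot('top','l4t')"
```

```text
clock: 35.28
eef_pos: [395.1, 344.4, 6.0]
eef_rot: [3.138, -0.001, 1.595]
wrist_force: [0.9, 0.7, 0.0]
finger_gap: 33.7
33.74508524197923
[[369.45748432 397.56688144  30.        ]
 [417.79553703 398.70071347  30.        ]
 [372.01539793 348.18562389  30.        ]
 [418.20220431 349.2236886   30.        ]]
```

```bash

python3 -c "
from h import *
c=cam('wrist');s=manip.read_state();A=R.from_euler('xyz',s['eef_rot'])
for z in (0,-24):
  for y in (20,-20): 
    print(z,y,proj(c,s['eef_pos']+A.apply([8,y,z])))
im,_=shot('wrist','l4')
cv2.imwrite('pics/l4z.png',cv2.resize(im[140:320,220:420],(0,0),fx=3.3,fy=3.3,interpolation=cv2.INTER_CUBIC))
t=cv2.imread('pics/l4t.png');cv2.imwrite('pics/l4tz.png',cv2.resize(t[140:280,140:340],(0,0),fx=3.5,fy=3.5,interpolation=cv2.INTER_CUBIC))
"
```

```text
0 20 [[348.02393836 217.31932405]]
0 -20 [[288.28469217 217.36202718]]
-24 20 [[351.69017617 229.17294116]]
-24 -20 [[284.6985366  229.22035114]]
```

View pics/l4z.png

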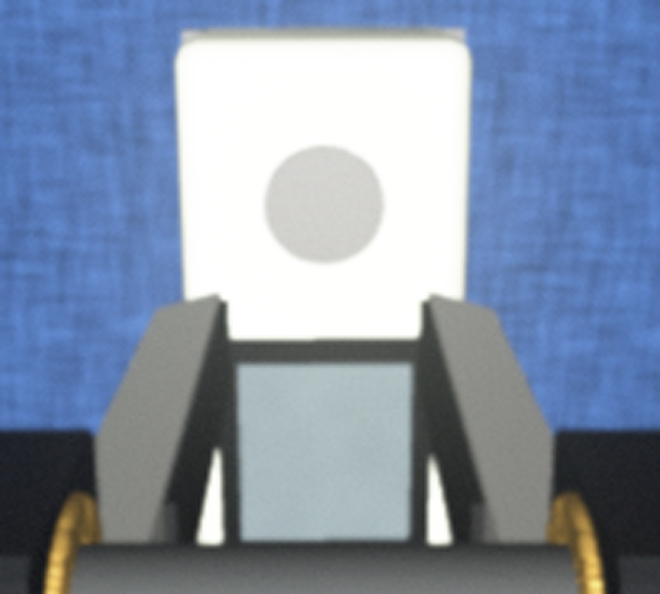

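View pics/l4tz.png

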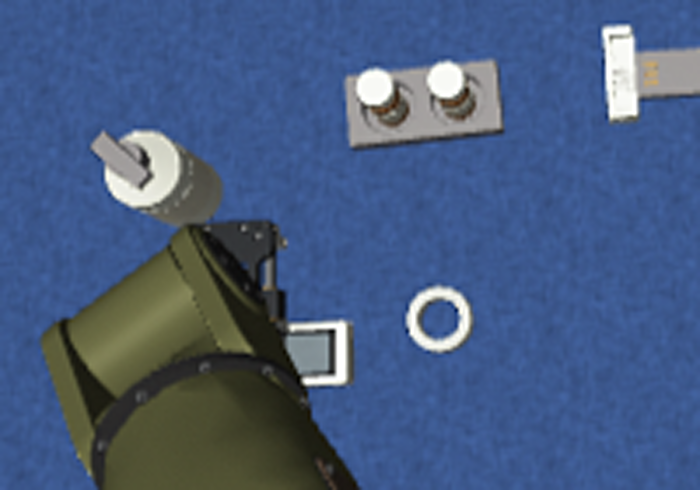

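The images show the fingers inside the meter's outline with no contact force. I'll close further, in steps, to find what they do meet.

```bash

python3 -m pendant '[{"claw":0.02,"delta_pos":[0,0,0],"rotation":[0,0,0]},{"claw":0.02,"delta_pos":[0,0,0],"rotation":[0,0,0]},{"claw":0.02,"delta_pos":[0,0,0],"rotation":[0,0,0]},{"claw":0.02,"delta_pos":[0,0,0],"rotation":[0,0,0]}]' 30
python3 -c "
from h import *
im,_=shot('wrist','l5')
cv2.imwrite('pics/l5z.png',cv2.resize(im[140:320,220:420],(0,0),fx=3.3,fy=3.3,interpolation=cv2.INTER_CUBIC))
"
```

```text
clock: 35.88
eef_pos: [395.1, 344.4, 6.0]
eef_rot: [3.138, -0.001, 1.595]
wrist_force: [-0.7, 0.1, -0.1]
finger_gap: 20.0
```

View pics/l5z.png

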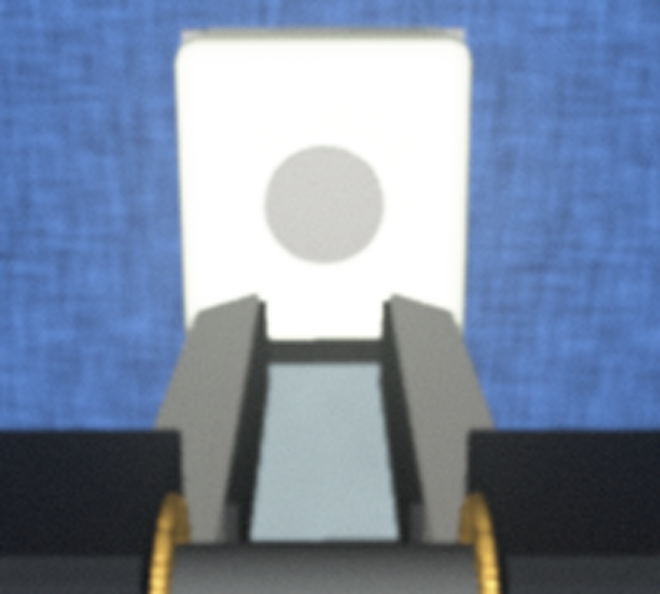

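The fingers close through the meter with no resistance, as if it had no contact with them here. I'll open, then try again slowly at this spot, checking the gap near 52 mm.

```bash

python3 -m pendant '[{"claw":0.094,"delta_pos":[0,0,0],"rotation":[0,0,0]},{"claw":0.094,"delta_pos":[0,0,0],"rotation":[0,0,0]},{"claw":0.094,"delta_pos":[0,0,0],"rotation":[0,0,0]},{"claw":0.094,"delta_pos":[0,0,0],"rotation":[0,0,0]},{"claw":0.094,"delta_pos":[0,0,0],"rotation":[0,0,0]},{"claw":0.094,"delta_pos":[0,0,0],"rotation":[0,0,0]},{"claw":0.094,"delta_pos":[0,0,-0.053],"rotation":[0,0,0]},{"claw":0.094,"delta_pos":[0,0,-0.053],"rotation":[0,0,0]},{"claw":0.094,"delta_pos":[0,0,-0.053],"rotation":[0,0,0]}]' 30
python3 - <<'E'
from m import *
im,c=shot('wrist','n1')
h=cv2.cvtColor(im,cv2.COLOR_BGR2HSV);H,S,V=[h[...,i].astype(int) for i in range(3)]
nb=~((H>95)&(H<130)&(S>90))
cc,cnt,a=blob('',nb.astype(np.uint8),(250,390,100,300)); print(a,cc,rect(c,cnt,30))
t,_=shot('top','n1t');s2,_=shot('side','n1s')
cv2.imwrite('pics/n1sz.png',cv2.resize(s2[220:400,200:460],(0,0),fx=3,fy=3))
E
```

```text
clock: 37.05
eef_pos: [394.7, 344.2, 58.7]
eef_rot: [3.138, -0.001, 1.595]
wrist_force: [-0.7, -0.0, 0.5]
finger_gap: 93.6
9593 [318.07734807 210.22151569] [394.8 345.  110.4  52.3 -88.3]
```

View pics/n1.png

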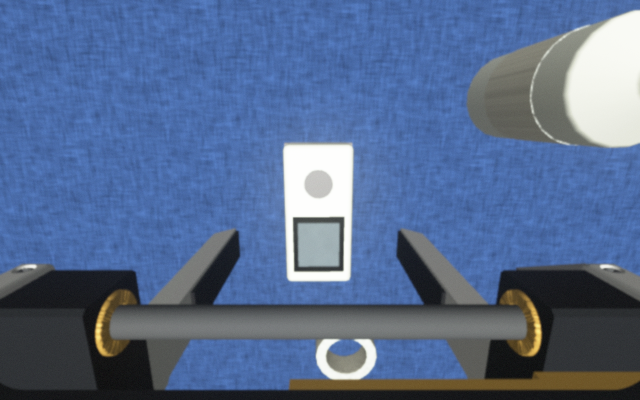

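View pics/n1sz.png

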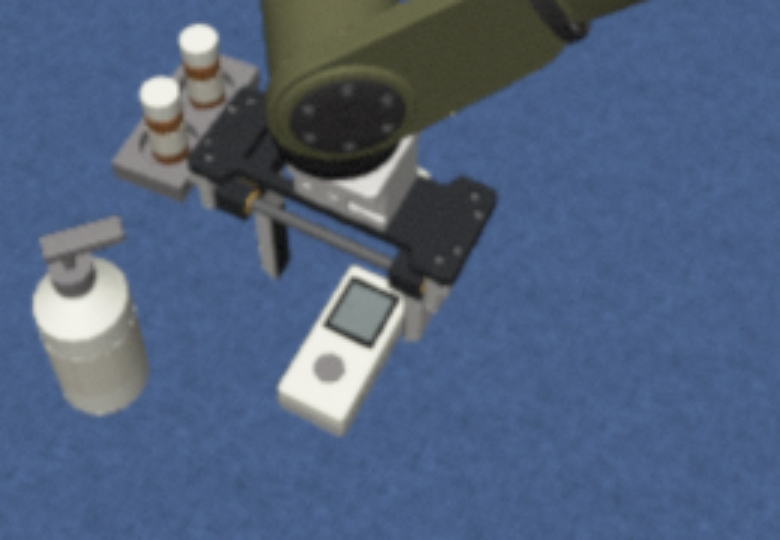

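The meter hasn't moved: still (394.8,345.0). I'll try again a bit lower (TCP z about 3 mm), closing in small steps.

```bash

python3 -m pendant '[{"claw":0.094,"delta_pos":[0.0008,0,0.03],"rotation":[0,0,0]},{"claw":0.08,"delta_pos":[0.0008,0,0.05],"rotation":[0,0,0]},{"claw":0.07,"delta_pos":[0.0008,0,0.0555],"rotation":[0,0,0]},{"claw":0.065,"delta_pos":[0.0008,0,0.0555],"rotation":[0,0,0]},{"claw":0.06,"delta_pos":[0.0008,0,0.0555],"rotation":[0,0,0]},{"claw":0.056,"delta_pos":[0.0008,0,0.0555],"rotation":[0,0,0]},{"claw":0.052,"delta_pos":[0.0008,0,0.0555],"rotation":[0,0,0]},{"claw":0.049,"delta_pos":[0.0008,0,0.0555],"rotation":[0,0,0]},{"claw":0.047,"delta_pos":[0.0008,0,0.0555],"rotation":[0,0,0]},{"claw":0.047,"delta_pos":[0.0008,0,0.0555],"rotation":[0,0,0]}]' 20
python3 -m pendant '[{"claw":0.046,"delta_pos":[0,0,0],"rotation":[0,0,0]},{"claw":0.046,"delta_pos":[0,0,0],"rotation":[0,0,0]},{"claw":0.046,"delta_pos":[0,0,0],"rotation":[0,0,0]}]'

```

```text
clock: 38.45
eef_pos: [394.8, 344.9, 2.8]
eef_rot: [3.139, -0.0, 1.595]
wrist_force: [0.3, -0.0, 5.5]
finger_gap: 49.9
clock: 38.83
eef_pos: [394.8, 344.9, 2.8]
eef_rot: [3.139, -0.0, 1.595]
wrist_force: [0.2, -1.0, 4.0]
finger_gap: 50.2
```

This time the fingers stopped at 50 mm with a contact force, so they're holding. I'll firm the grip slightly and test-lift.

```bash

python3 -m pendant '[{"claw":0.044,"delta_pos":[0,0,0],"rotation":[0,0,0]},{"claw":0.044,"delta_pos":[0,0,0],"rotation":[0,0,0]},{"claw":0.044,"delta_pos":[0,0,-0.005],"rotation":[0,0,0]},{"claw":0.044,"delta_pos":[0,0,-0.01],"rotation":[0,0,0]},{"claw":0.044,"delta_pos":[0,0,-0.015],"rotation":[0,0,0]},{"claw":0.044,"delta_pos":[0,0,-0.015],"rotation":[0,0,0]}]' 20
python3 - <<'E'
from m import *
im,c=shot('wrist','n2')
s2,_=shot('side','n2s')
cv2.imwrite('pics/n2sz.png',cv2.resize(s2[220:400,200:460],(0,0),fx=3,fy=3))
E
```

```text
clock: 39.58
eef_pos: [395.0, 345.1, 18.3]
eef_rot: [3.138, -0.001, 1.595]
wrist_force: [-0.1, -0.2, -0.3]
finger_gap: 43.3
```

View pics/n2.png

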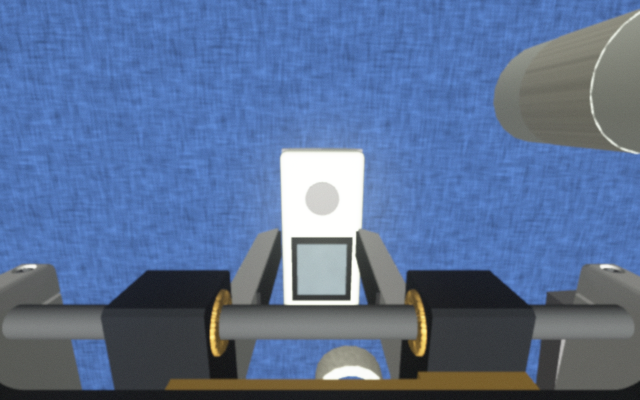

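View pics/n2sz.png

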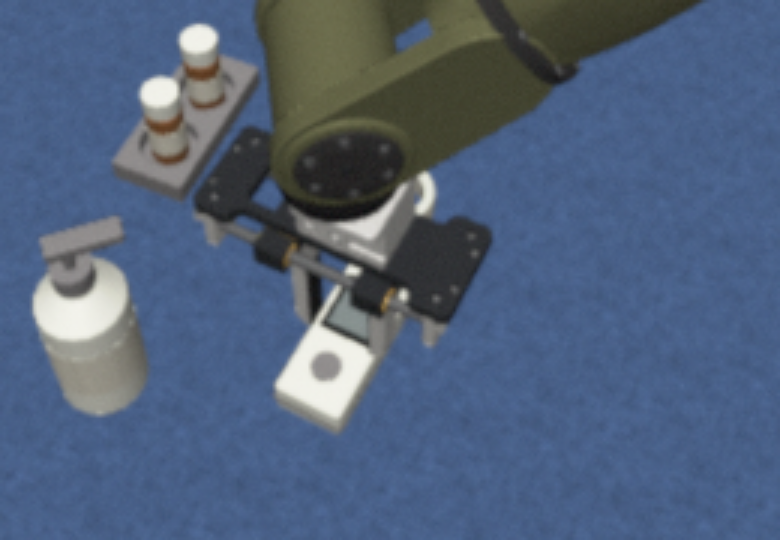

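The meter slipped out: the fingers only caught its lowest few millimetres and rode over when lifted. I'll reopen, re-measure, and grip with the fingertips almost at the bench.

```bash

python3 -m pendant '[{"claw":0.094,"delta_pos":[0,0,0],"rotation":[0,0,0]},{"claw":0.094,"delta_pos":[0,0,0],"rotation":[0,0,0]},{"claw":0.094,"delta_pos":[0,0,0],"rotation":[0,0,0]},{"claw":0.094,"delta_pos":[0,0,0],"rotation":[0,0,0]},{"claw":0.094,"delta_pos":[0,0,-0.04],"rotation":[0,0,0]},{"claw":0.094,"delta_pos":[0,0,-0.04],"rotation":[0,0,0]},{"claw":0.094,"delta_pos":[0,0,-0.04],"rotation":[0,0,0]}]' 20
python3 - <<'E'
from m import *
im,c=shot('wrist','n3')
h=cv2.cvtColor(im,cv2.COLOR_BGR2HSV);H,S,V=[h[...,i].astype(int) for i in range(3)]
nb=~((H>95)&(H<130)&(S>90))
cc,cnt,a=blob('',nb.astype(np.uint8),(250,390,100,300)); print(a,cc,rect(c,cnt,30),rect(c,cnt,26))
go(395,345,1,91.6)
E
```

```text
clock: 40.55
eef_pos: [394.4, 344.7, 57.3]
eef_rot: [3.139, -0.0, 1.595]
wrist_force: [-0.1, -0.8, -0.3]
finger_gap: 93.9
9705 [321.45522926 211.62112313] [397.  344.7 110.7  52.3 -88.8] [397.1 343.5 112.6  53.2 -88.8]
t 40.6 pos [394.2 344.6  57. ] yaw 91.4 d [0.0004 0.0007 0.056 ] rot [ 0.002  0.    -0.003]
```

View pics/n3.png

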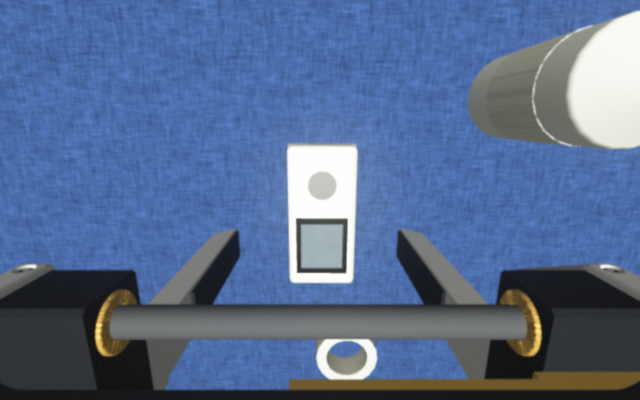

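The meter moved 2 mm to (397,344.7). I'll regrip with the tip at about z=1 mm and a softer closing force first.

```bash

python3 -m pendant '[{"claw":0.094,"delta_pos":[0.0003,0.0028,0.03],"rotation":[0,0,-0.002]},{"claw":0.08,"delta_pos":[0.0003,0.0028,0.05],"rotation":[0,0,-0.002]},{"claw":0.07,"delta_pos":[0.0003,0.0028,0.0555],"rotation":[0,0,-0.002]},{"claw":0.06,"delta_pos":[0.0003,0.0028,0.056],"rotation":[0,0,-0.002]},{"claw":0.06,"delta_pos":[0.0003,0.0028,0.056],"rotation":[0,0,-0.002]},{"claw":0.056,"delta_pos":[0.0003,0.0028,0.056],"rotation":[0,0,-0.002]},{"claw":0.052,"delta_pos":[0.0003,0.0028,0.056],"rotation":[0,0,-0.002]},{"claw":0.049,"delta_pos":[0.0003,0.0028,0.056],"rotation":[0,0,-0.002]},{"claw":0.047,"delta_pos":[0.0003,0.0028,0.056],"rotation":[0,0,-0.002]},{"claw":0.047,"delta_pos":[0.0003,0.0028,0.056],"rotation":[0,0,-0.002]}]' 12
python3 -m pendant '[{"claw":0.044,"delta_pos":[0,0,0],"rotation":[0,0,0]},{"claw":0.044,"delta_pos":[0,0,0],"rotation":[0,0,0]},{"claw":0.044,"delta_pos":[0,0,0],"rotation":[0,0,0]}]'

```

```text
clock: 41.85
eef_pos: [397.3, 345.1, 1.3]
eef_rot: [3.139, 0.0, 1.597]
wrist_force: [-1.1, -0.0, 5.8]
finger_gap: 51.7
clock: 42.22
eef_pos: [397.3, 345.1, 1.3]
eef_rot: [3.139, 0.0, 1.597]
wrist_force: [-0.9, -0.2, 3.7]
finger_gap: 51.7
```

The gap is now 51.7 mm, a proper side contact. I'll raise the grip to 20 N and test-lift.

```bash

python3 -m pendant '[{"claw":0.044,"delta_pos":[0,0,0],"rotation":[0,0,0]},{"claw":0.044,"delta_pos":[0,0,0],"rotation":[0,0,0]},{"claw":0.044,"delta_pos":[0,0,-0.002],"rotation":[0,0,0]},{"claw":0.044,"delta_pos":[0,0,-0.005],"rotation":[0,0,0]},{"claw":0.044,"delta_pos":[0,0,-0.008],"rotation":[0,0,0]},{"claw":0.044,"delta_pos":[0,0,-0.008],"rotation":[0,0,0]}]' 20
python3 -c "
from h import *
im,_=shot('wrist','o1')
im,_=shot('side','o1s');cv2.imwrite('pics/o1sz.png',cv2.resize(im[220:400,200:460],(0,0),fx=3,fy=3))
"
```

```text
clock: 42.98
eef_pos: [397.4, 345.1, 9.5]
eef_rot: [3.139, -0.0, 1.597]
wrist_force: [0.4, -0.2, -1.8]
finger_gap: 51.3
```

View pics/o1.png

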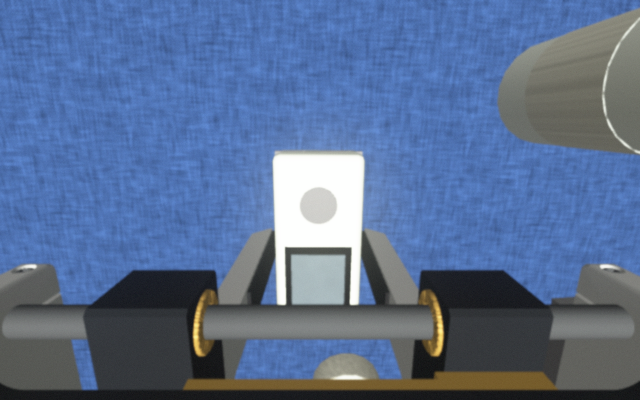

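View pics/o1sz.png

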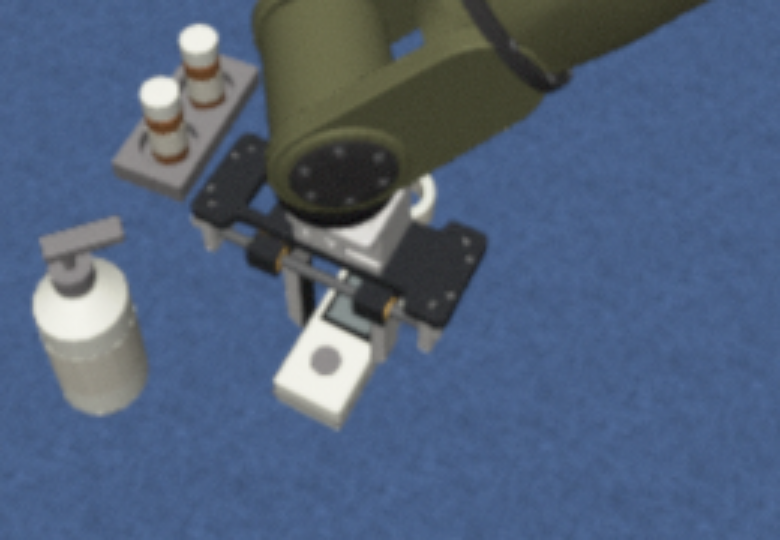

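The meter is lifted: wrist force −1.8 N against its 1.5 N weight, with the gap holding at 51.3 mm. The grip is only on the lower edge, so I'll lift and carry slowly.

```bash

python3 -m pendant '[{"claw":0.044,"delta_pos":[0,0,-0.008],"rotation":[0,0,0]},{"claw":0.044,"delta_pos":[0,0,-0.018],"rotation":[0,0,0]},{"claw":0.044,"delta_pos":[0,0,-0.03],"rotation":[0,0,0]},{"claw":0.044,"delta_pos":[0,0,-0.04],"rotation":[0,0,0]},{"claw":0.044,"delta_pos":[0,0,-0.048],"rotation":[0,0,0]},{"claw":0.044,"delta_pos":[0,0,-0.05],"rotation":[0,0,0]},{"claw":0.044,"delta_pos":[0,0,-0.05],"rotation":[0,0,0]}]' 20
python3 -c "
from h import *
go(634.8,1.5,60,92.4)"
```

```text
clock: 43.95
eef_pos: [397.1, 345.0, 59.2]
eef_rot: [3.14, 0.0, 1.597]
wrist_force: [0.1, 0.3, -2.3]
finger_gap: 51.3
t 43.95 pos [397.1 345.   59.2] yaw 91.5 d [-3.497e-01  2.285e-01 -3.000e-04] rot [ 0.002  0.    -0.015]
```

```bash

python3 -m pendant '[{"claw":0.044,"delta_pos":[-0.007,0.005,0],"rotation":[0,0,0]},{"claw":0.044,"delta_pos":[-0.02,0.013,0],"rotation":[0,0,0]},{"claw":0.044,"delta_pos":[-0.038,0.025,0],"rotation":[0,0,-0.002]},{"claw":0.044,"delta_pos":[-0.058,0.038,0],"rotation":[0,0,-0.003]},{"claw":0.044,"delta_pos":[-0.078,0.051,0],"rotation":[0,0,-0.004]},{"claw":0.044,"delta_pos":[-0.098,0.064,0],"rotation":[0,0,-0.005]},{"claw":0.044,"delta_pos":[-0.118,0.077,0],"rotation":[0,0,-0.006]},{"claw":0.044,"delta_pos":[-0.135,0.088,0],"rotation":[0,0,-0.007]},{"claw":0.044,"delta_pos":[-0.148,0.097,0],"rotation":[0,0,-0.007]},{"claw":0.044,"delta_pos":[-0.155,0.101,0],"rotation":[0,0,-0.007]}]' 20
python3 -c "
from h import *
go(634.8,1.5,60,92.4)
im,_=shot('side','p1s')"
```

```text
clock: 45.2
eef_pos: [502.6, 191.7, 59.3]
eef_rot: [3.14, 0.0, 1.603]
wrist_force: [-0.2, 0.4, -2.4]
finger_gap: 51.5
t 45.2 pos [502.6 191.7  59.3] yaw 91.9 d [-0.1945  0.1259 -0.0004] rot [ 0.002  0.    -0.009]
```

View pics/p1s.png

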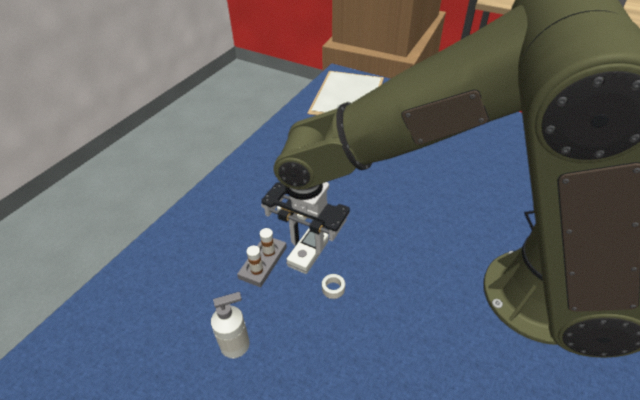

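The meter is held level at about (305,247), clear of the rack and tape. I'll continue to above the cradle.

```bash

python3 -m pendant '[{"claw":0.044,"delta_pos":[-0.008,0.005,0],"rotation":[0,0,0]},{"claw":0.044,"delta_pos":[-0.024,0.015,0],"rotation":[0,0,0]},{"claw":0.044,"delta_pos":[-0.045,0.029,0],"rotation":[0,0,-0.002]},{"claw":0.044,"delta_pos":[-0.07,0.045,0],"rotation":[0,0,-0.004]},{"claw":0.044,"delta_pos":[-0.095,0.061,0],"rotation":[0,0,-0.006]},{"claw":0.044,"delta_pos":[-0.12,0.078,0],"rotation":[0,0,-0.008]},{"claw":0.044,"delta_pos":[-0.145,0.094,0],"rotation":[0,0,-0.009]},{"claw":0.044,"delta_pos":[-0.168,0.109,0],"rotation":[0,0,-0.009]},{"claw":0.044,"delta_pos":[-0.185,0.12,0],"rotation":[0,0,-0.009]},{"claw":0.044,"delta_pos":[-0.1945,0.126,0],"rotation":[0,0,-0.009]}]' 20
python3 -m pendant '[{"claw":0.044,"delta_pos":[0,0,0],"rotation":[0,0,0]},{"claw":0.044,"delta_pos":[0,0,0],"rotation":[0,0,0]}]'
python3 -c "
from h import *
go(634.8,1.5,60,92.4)
shot('wrist','q1');im,_=shot('side','q1s');cv2.imwrite('pics/q1sz.png',cv2.resize(im[100:280,200:440],(0,0),fx=3.3,fy=3.3))
shot('top','q1t')"
```

```text
clock: 46.5
eef_pos: [635.5, 0.1, 59.4]
eef_rot: [3.14, 0.0, 1.612]
wrist_force: [-0.1, 0.2, -2.2]
finger_gap: 51.2
clock: 46.75
eef_pos: [635.2, 0.6, 59.4]
eef_rot: [3.14, 0.0, 1.612]
wrist_force: [-0.1, -0.2, -2.4]
finger_gap: 51.5
t 46.75 pos [6.352e+02 6.000e-01 5.940e+01] yaw 92.4 d [ 0.0009 -0.0004 -0.0006] rot [ 0.001  0.    -0.   ]
```

View pics/q1.png

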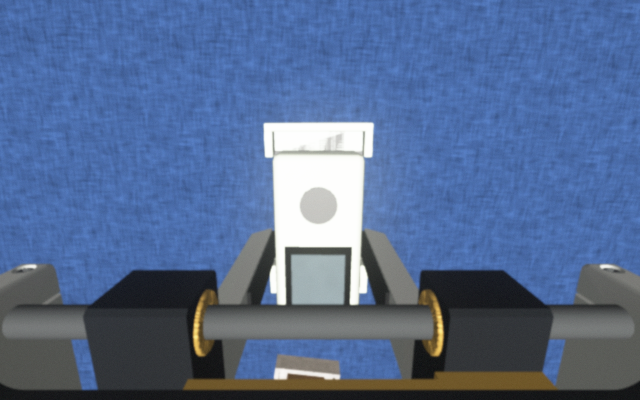

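View pics/q1sz.png

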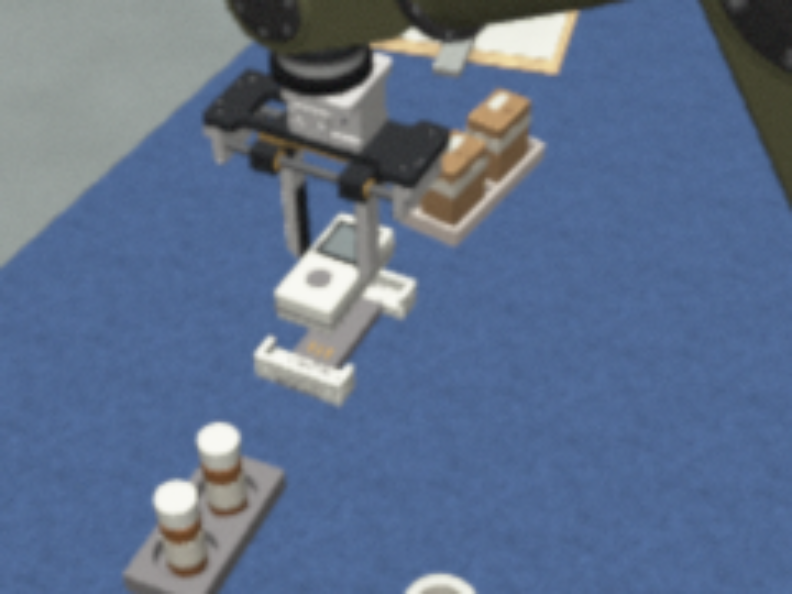

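```bash

python3 -c "
from h import *
c=cam('wrist')
print(ray(c,[(275,157),(362,157),(318,155)],88).round(1));print(ray(c,[(265,124.5),(373,124.5),(319,124.5)],25).round(1))
im=cv2.imread('pics/q1t.png');cv2.imwrite('pics/q1tz.png',cv2.resize(im[110:210,220:460],(0,0),fx=3.3,fy=3.3))"
```

```text
[[609.4  51.2  88. ]
 [657.2  53.1  88. ]
 [633.   53.2  88. ]]
[[593.9  67.   25. ]
 [672.5  70.3  25. ]
 [633.2  68.7  25. ]]
```

View pics/q1tz.png

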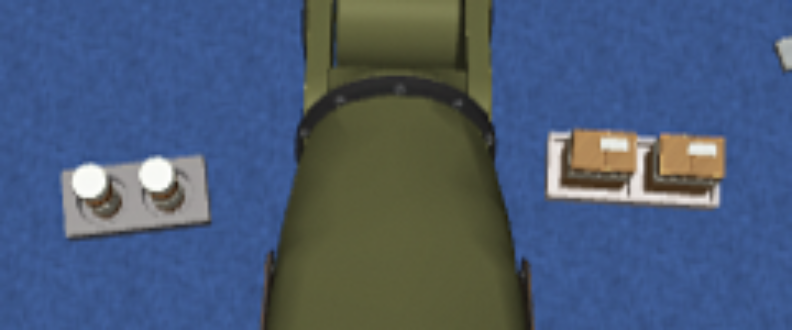

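The meter centre is about (635.4,−1.5) and the cradle centre about (635.5,+0.5). I'll shift 1.5 mm and lower.

```bash

python3 -m pendant '[{"claw":0.044,"delta_pos":[0.0015,0,0.005],"rotation":[0,0,0]},{"claw":0.044,"delta_pos":[0.0015,0,0.014],"rotation":[0,0,0]},{"claw":0.044,"delta_pos":[0.0015,0,0.024],"rotation":[0,0,0]},{"claw":0.044,"delta_pos":[0.0015,0,0.033],"rotation":[0,0,0]},{"claw":0.044,"delta_pos":[0.0015,0,0.039],"rotation":[0,0,0]},{"claw":0.044,"delta_pos":[0.0015,0,0.042],"rotation":[0,0,0]},{"claw":0.044,"delta_pos":[0.0015,0,0.044],"rotation":[0,0,0]},{"claw":0.044,"delta_pos":[0.0015,0,0.045],"rotation":[0,0,0]},{"claw":0.044,"delta_pos":[0.0015,0,0.0455],"rotation":[0,0,0]},{"claw":0.044,"delta_pos":[0.0015,0,0.0455],"rotation":[0,0,0]}]' 20

```

```text
clock: 48.15
eef_pos: [635.4, 2.2, 14.2]
eef_rot: [3.14, 0.0, 1.613]
wrist_force: [0.1, 0.8, -1.4]
finger_gap: 51.2
```

```bash

python3 -m pendant '[{"claw":0.044,"delta_pos":[0,0,0.0007],"rotation":[0,0,0]},{"claw":0.044,"delta_pos":[0,0,0.0012],"rotation":[0,0,0]},{"claw":0.044,"delta_pos":[0,0,0.0014],"rotation":[0,0,0]},{"claw":0.044,"delta_pos":[0,0,0.0014],"rotation":[0,0,0]}]' 20
python3 -c "
from h import *
shot('wrist','r1')"
```

```text
clock: 48.65
eef_pos: [635.5, 2.2, 13.3]
eef_rot: [3.139, 0.0, 1.613]
wrist_force: [-3.7, 0.5, 5.0]
finger_gap: 51.3
```

View pics/r1.png

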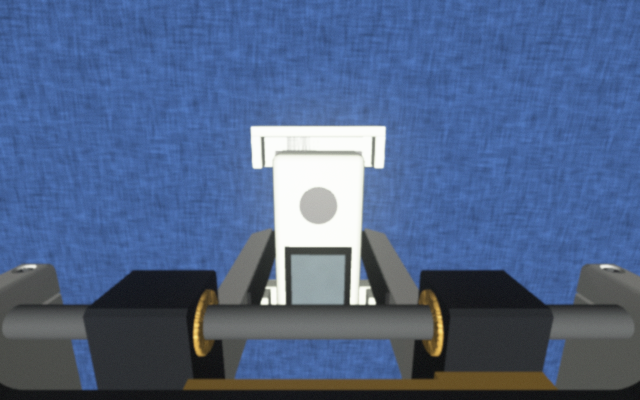

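It's seated at the expected height with 5 N of contact, between the lips at (319,150). I'll release and rise.

```bash

python3 -m pendant '[{"claw":0.06,"delta_pos":[0,0,0],"rotation":[0,0,0]},{"claw":0.07,"delta_pos":[0,0,0],"rotation":[0,0,0]},{"claw":0.08,"delta_pos":[0,0,0],"rotation":[0,0,0]},{"claw":0.08,"delta_pos":[0,0,0],"rotation":[0,0,0]},{"claw":0.08,"delta_pos":[0,0,-0.03],"rotation":[0,0,0]},{"claw":0.08,"delta_pos":[0,0,-0.08],"rotation":[0,0,0]},{"claw":0.08,"delta_pos":[0,0,-0.13],"rotation":[0,0,0]},{"claw":0.08,"delta_pos":[0,0,-0.18],"rotation":[0,0,0]},{"claw":0.08,"delta_pos":[0,0,-0.2],"rotation":[0,0,0]},{"claw":0.08,"delta_pos":[0,0,-0.2],"rotation":[0,0,0]}]'
python3 -c "
from h import *
shot('wrist','s1')
go(450,-50,300,0)"
```

```text
clock: 49.95
eef_pos: [635.5, 2.2, 214.6]
eef_rot: [3.137, 0.001, 1.613]
wrist_force: [-0.2, 0.1, -0.5]
finger_gap: 80.1
t 50.0 pos [635.    2.3 212.9] yaw 92.4 d [-0.0445 -0.1868 -0.0876] rot [ 0.002 -0.002  1.613]
```

View pics/s1.png

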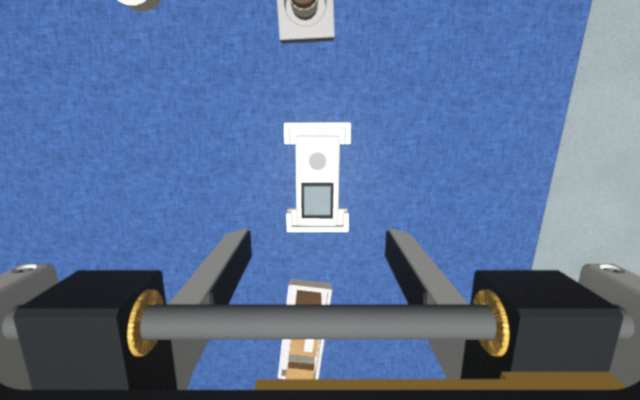

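The meter lies in the cradle between all the lips, screen up, at (318,180). I'll back off to the survey pose for a final check of everything.

```bash

python3 -m pendant '[{"claw":0.08,"delta_pos":[-0.044,-0.187,-0.088],"rotation":[0,0,1.613]},{"claw":0.08,"delta_pos":[-0.044,-0.187,-0.088],"rotation":[0,0,1.613]},{"claw":0.08,"delta_pos":[-0.044,-0.187,-0.088],"rotation":[0,0,1.613]},{"claw":0.08,"delta_pos":[-0.044,-0.187,-0.088],"rotation":[0,0,1.613]},{"claw":0.08,"delta_pos":[-0.044,-0.187,-0.088],"rotation":[0,0,1.613]},{"claw":0.08,"delta_pos":[-0.044,-0.187,-0.088],"rotation":[0,0,1.613]},{"claw":0.08,"delta_pos":[-0.044,-0.187,-0.088],"rotation":[0,0,1.613]},{"claw":0.08,"delta_pos":[-0.044,-0.187,-0.088],"rotation":[0,0,1.613]},{"claw":0.08,"delta_pos":[-0.044,-0.187,-0.088],"rotation":[0,0,1.613]},{"claw":0.08,"delta_pos":[-0.044,-0.187,-0.088],"rotation":[0,0,1.613]}]'
python3 -c "
from h import *
shot('wrist','t1');im,_=shot('side','t1s');cv2.imwrite('pics/t1sz.png',cv2.resize(im[120:370,190:430],(0,0),fx=2.4,fy=2.4,interpolation=cv2.INTER_CUBIC))
print(manip.read_state()['clock'])"
```

```text
clock: 51.25
eef_pos: [449.5, -49.5, 299.1]
eef_rot: [-3.142, -0.0, 0.0]
wrist_force: [-0.2, 0.3, 0.8]
finger_gap: 79.7
51.35
```

View pics/t1.png

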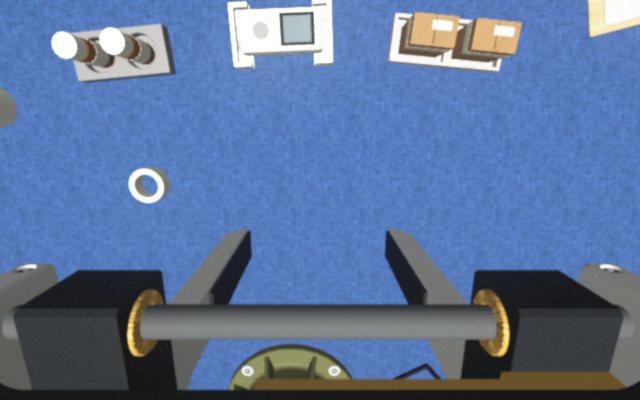

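View pics/t1sz.png

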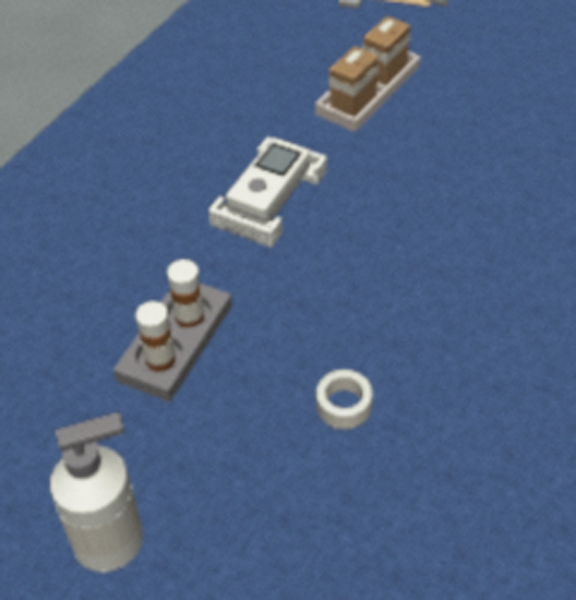

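Vials upright in the rack, cartons upright in the tray, meter flat in its cradle, tape and bottle in place, gripper clear. I'll hand in.

```bash
python3 -c "
from cell import manip
print(manip.sign_off(), manip.read_state()['clock'])"
```

```text
the job is handed in; nothing more can be done
the job is handed in; nothing more can be done
```

The bench is cleared and the job was handed in at about 51 s, vials first, then cartons, then the meter. Both glass vials stand upright in the rack wells, and both cartons stand in the tray bays. The meter lies flat, screen up, between the cradle lips.

- **Setting down:** everything was lowered into light contact before release, at about 5–7 N, with no drops.
- **Meter grasp failures:** two attempts failed. On the first, the fingers closed to 20 mm through the visible body with no resistance. On the second, they caught only the lowest few millimetres, slipped on the lift and shifted the meter about 2 mm. I can't explain why they passed through. The third, with fingertips about 1 mm above the bench, held at 51.3 mm, and the load matched the meter's weight.
- **Last checks:** the final wrist and side pictures show all five items seated and the gripper clear, with the tape and sanitiser where they looked to be at the start. I judged those two by eye and did not measure them again. The wrist and cradle position estimates disagreed by about 2 mm, which is within the fits.

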